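Take a culture tube out of the growth cabinet

ROBOT

A 6-joint arm with a two-finger parallel gripper is mounted at the origin on the work surface. World frame = base frame: x ahead of the robot, y to its left, z up, the work surface at z = 0. Lengths are in m, angles in degrees, forces in N, time in s.
With the tool pointing down it reaches from about 0.35 to 0.875 m from the base axis. Payload 4.2 kg.
Tool frame: the origin (TCP) lies on the centre line of the jaws, within the pads' length; the fingertips stand tip_reach ahead of it and the grasp point (between the pads) is the TCP (tip_reach is the distance from the TCP to the fingertips, in m); z points along the fingers, y is the line along which they close (so a half turn about z gives the same grasp; the last joint's range is limited). The gripper opens to 87 mm and grips with 3 to 60 N. Pads are 19 mm wide; open, the fingers measure 117 mm over their backs; the gripper's body (75 mm by 190 mm) begins 51 mm behind the grasp point.
Start: joints at [83.973, 22.042, 0.453, 0, -68.411, -14.817], TCP at [0.222, 0.584, 0.242] pointing down, gripper open.
Joint ranges: [-179.83, 179.83], [-69.29, 118.12], [-61.27, 80.66], [-181.25, 117.63], [-171.15, -9.14], [-177.46, 177.46]. Speed limits (degrees/s): [159.86, 159.86, 180, 180, 180, 180].

INTERFACE

Orientations are given as a 3x3 rotation matrix whose columns are the frame's x, y, z axes.
In Python, from station import sense, capture, finish_job, tip_reach gives the robot as it stands.
- The arm moves only by the tool arm_command, never from a script. Its argument "deltas" is a list of rows, each a list of 7 numbers: the turn, a rotation vector about the tool's x, y, z in rad, then the shift along the tool's x, y, z in cm, then the closure, from -1 (fully open) to 1 (shut), so that 0 is half open. In form: [[rx, ry, rz, dx, dy, dz, hand], ...]. A call has 1 to 8 rows; each row is the pose to reach, as a shift and turn from the pose commanded when the call began, along the tool's axes at that moment; what a row does not reach only later rows make up. A row lasts 1/12 s, in which the tool goes at most 41.7 mm and 7.16 degrees, less where a joint would pass 70% of its speed; a pose out of reach is approached as far as the arm can. A call with a gripper value outside its range is refused whole. The fingers move at their own pace and stop on an object; the grip force is fixed at half the most. Time passes only in rows, so rows that repeat a pose let the fingers close. It gives the time, the measured TCP pose, the force, the opening and the grip force at its end, in the units of the state.
- sense(): the state, without advancing time (a new reading comes with each control period).
- capture(name): name is "scene" or "side" or "wrist"; returns a dict with "pixels" (420x560x3 uint8, blue, green, red), "fovy" (degrees; the focal length in pixels is half the picture's height over the tangent of half this angle, whatever the lens; pixels are square), "cx", "cy" (the principal point, pixels), "rvec" (rotation vector, rad) and "tvec" (3), from world to camera coordinates, as OpenCV has them. Camera axes: x right, y down, z forward; pixel columns grow to the right and rows downward; lengths in m; the calibration is good to about 2 mm. A picture is of the moment at which its call begins. There is no depth.
- finish_job(): hands the job in; it is judged then, once.
The state is a dict: "time_s": time; "joints": joint angles; "joint_velocities": joint speeds; "effort": joint torques, N m; "tcp_pos": TCP position; "ee_rot": TCP orientation; "wrist_force": force on the tool from outside, world axes, zero at the start; "moment": the same for the moment, N m; "gripper_width": opening from 0.0 (shut) to 1.0 (fully open); "gripper_force": force on a finger pad.
Only numpy, scipy, OpenCV 4.12 (cv2) and the standard library are available. Lean on these libraries where they do the work, as an engineer would, in place of code of your own. Each camera call takes 0.05 s, during which the arm holds its last target. There are 200 camera calls.

TASK

Take hold of the growth cabinet's bar handle and pull its folding door right open, so that both panels fold up together at the side. Then draw the tall culture tube straight out of its sloping well, without forcing it sideways, and set it down gently, upright, in the empty white enamel tray on the bench. Leave the short vial in its well, the tray where it lies, the door open and everything else on the bench undisturbed.

Things in the scene. Friction and masses are not known exactly. Their poses are not given: they have to be found in the camera images.
- cabinet: White framed growth cabinet with clear sides, back and roof, fixed on the bench, 220 deep (x), 392 wide (y), 343 high. Origin: centre of its underside; x points from the door to the back, y to the door's hinge side. Inner floor 45 above the bench. Front opening: y -180 to 180, up to the head rail's underside 315 above the bench; rail and roof above that.
- pivot (a point): point on the fixed hinge line of the folding door, at the bar's height, 200 above the bench: at x -104, y +180 in the cabinet's frame (axes as the cabinet's)
- fold (a joint): fold angle of the bifold door, rad: 0 shut, 1.40 fully folded (stop). The rear panel turns by it about the pivot, its free edge swinging out to the front; the lead panel, hinged to that edge, stands at the same angle, mirrored, its far edge sliding along the track to the pivot. Panels: 180 wide, 10 thick, 50 to 312 above the bench. They stay where left; 1 to 3 N at the bar moves them.
- bar: the door's handle: upright round steel bar, 10 diameter, 120 long, on the front of the lead panel. Origin: its middle, 200 above the bench, 45 in front of the panel's mid-plane (35 free behind it), 90 from either edge of the panel. x points square into the panel, y along it to the fold, z up. Two arms 52 above and below the origin join it to the panel.
- rack: dark grey metal block, 120 wide (y), with two square wells side by side, fixed on the cabinet's floor; axes as the cabinet's. The wells lean forward 40 degrees from vertical: their axis, outward, is (-0.643, 0, 0.766). Each is 35 by 35, 70 deep; the middle of its floor is at x 0, y 35 or -35, z 23. Origin: on the cabinet's floor, 45 above the bench.
- tall_tube_mid (a point): centre, half-way up, of the tall culture tube: glass, flat foot, 32 diameter, 120 long, with a ribbed white cap 34 diameter over the top 28. z points along the tube to its cap (at the start along the well, leaning 40 degrees forward). 50 of it stands out of its well. In either of the two wells. About 0.1 kg.
- short_vial_mid (a point): centre of the short vial in the other well: same diameters, 80 long, so that only 10 of it stands out; z to its cap. Stays there.
- tray_in (a point): centre of the inner floor of the empty white enamelled steel tray, 170 (x) by 130 (y) by 14 high outside, floor and walls 3 thick, so the floor is 3 above the bench. Loose, 0.6 kg.
- culture_box: clear lidded box with seedlings, 105 by 105 by 100; origin under its centre
- tub: round lidded tub, 117 diameter, 87 high; origin under its centre
- petri_stack: stack of petri dishes, 90 diameter, 75 high; origin under its centre
- wash_bottle: white wash bottle, 68 diameter, 195 high with its spout; origin under its centre
- forceps: steel forceps lying on the bench along their x, 140 long, 5 high; origin under their middle

How it is judged:
By the outcome, as a careful person would: the job done as asked, in the order asked, and still so for the second after the job is handed in, with the robot touching nothing.
It also fails if it takes over 67 s, if anything falls off the work surface, if the arm or the gripper's body presses on something with over 40 N, if the wrist force passes 120 N, or if a joint passes its speed limit or range.

## Working session

There is one attempt and no reset: what is moved stays moved. The work goes in short steps, Python scripts to look and compute and a tool call to move; the robot and the scene stay as the last step left them, time stands still between calls to the robot, and variables do not carry over. Pictures are saved under pics/ and viewed, at most 13 in all, crops included, and the job is handed in when it is done.

Besides the shell and the picture viewer there is one more tool, called after "Call:" as name([rows], argument=value, ...), one row to a line, values as JSON. arm_command: Moves the arm, as the interface text tells. Its arguments: {"type":"object","properties":{"deltas":{"type":"array"}},"required":["deltas"]}

```bash
ls; mkdir -p pics; python3 - <<'E'
from station import sense,capture,tip_reach
import cv2,numpy as np
print(tip_reach); s=sense(); print(s)
for n in ("scene","side"):
    c=capture(n); cv2.imwrite(f"pics/{n}0.png",cv2.resize(c["pixels"],(800,600))); np.savez(f"pics/{n}0.npz",**c)
    R=cv2.Rodrigues(np.array(c["rvec"],float))[0]; print(n,c["fovy"],c["cx"],c["cy"],-R.T@np.array(c["tvec"]).ravel(),R[2])
E
```

```text
pics
0.019
{'time_s': 0.0, 'joints': array([ 8.39724236e+01,  2.20901197e+01,  3.80541814e-01, -2.80051207e-02,
       -6.84102334e+01, -1.48164287e+01]), 'joint_velocities': array([ 0.05242326, -0.0206171 , -0.04391398, -0.02608762, -0.05577872,
        0.10833883]), 'effort': array([-2.24278010e-04, -3.90665531e+01,  1.87409627e+01,  4.21977416e+00,
        1.10139116e-02, -1.91401318e-04]), 'tcp_pos': array([0.22217843, 0.58358694, 0.24047406]), 'ee_rot': array([[ 9.34488518e-01, -3.55992637e-01, -6.71553180e-04],
       [-3.55993258e-01, -9.34486315e-01, -2.03177436e-03],
       [ 9.57394558e-05,  2.13773821e-03, -9.99997710e-01]]), 'wrist_force': array([ 0.82346434,  0.02236917, -0.12965115]), 'moment': array([0.0515719 , 0.03297711, 0.01684464]), 'gripper_force': 0.0, 'gripper_width': 1.0021829658259978}
scene 45.31000276972105 285.5078380362833 205.92818861002218 [0.12244616 0.25317488 1.69409327] [ 0.26901749 -0.15848439 -0.95000647]
side 47.561930888245875 277.5651762679406 207.87315318631394 [0.78309493 0.38036084 1.45573175] [-0.14131588 -0.29437686 -0.94518362]
```

View pics/scene0.png

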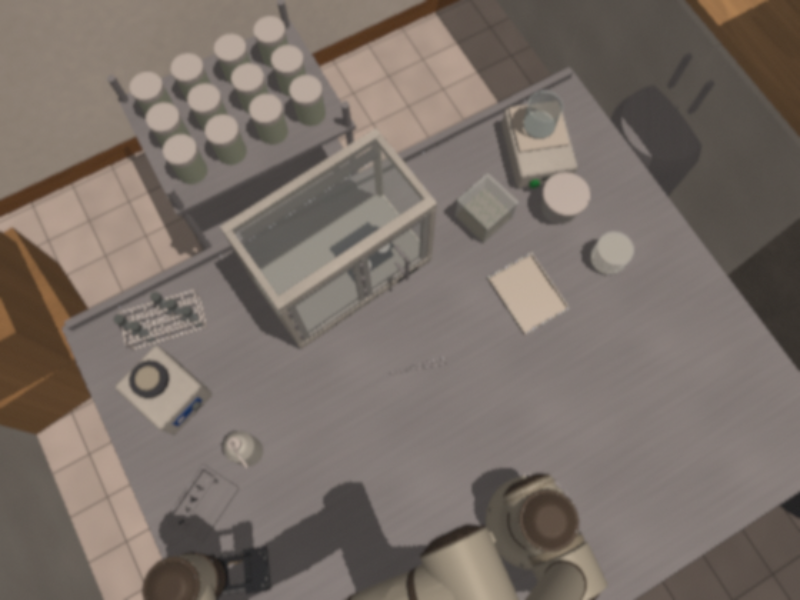

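View pics/side0.png

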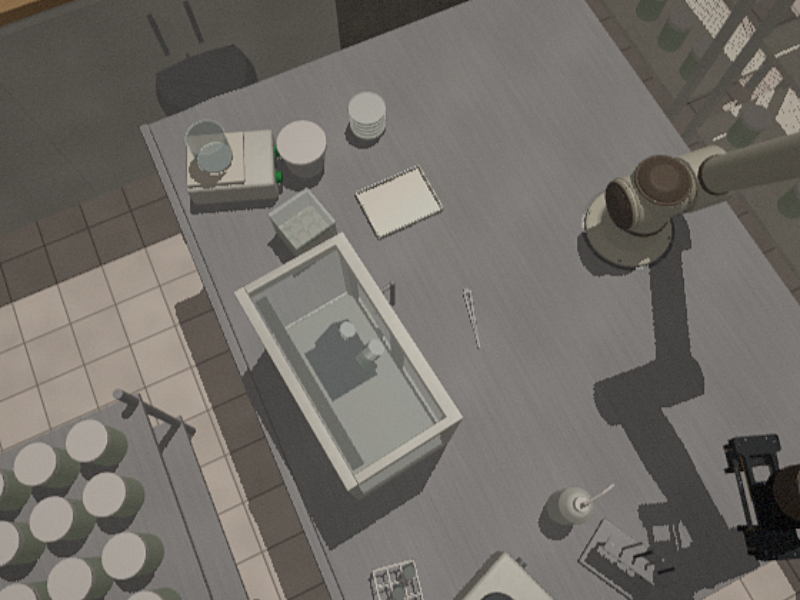

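The scene view shows the cabinet roof corners near (222,230), (375,135), (436,205) and (283,305), with the bar near (393,280). In the side view the corners are near (237,293), (340,235), (461,417) and (355,490). There too, the bar is at (393,292), the caps at (372,350) and (347,330), and the tray at (400,200).

```bash
cat > h.py <<'E'
import numpy as np,cv2
class Cam:
    def __init__(s,c):
        s.R=cv2.Rodrigues(np.array(c["rvec"],float).ravel())[0]; s.t=np.array(c["tvec"],float).ravel()
        s.im=np.array(c["pixels"]); s.f=210/np.tan(np.radians(float(c["fovy"]))/2); s.c=np.array([float(c["cx"]),float(c["cy"])]); s.o=-s.R.T@s.t
    def ray(s,p): return s.R.T@np.append((np.array(p,float)-s.c)/s.f,1)
    def onz(s,p,z): d=s.ray(p); return s.o+d*(z-s.o[2])/d[2]
    def proj(s,P): q=(np.atleast_2d(P)@s.R.T)+s.t; return q[:,:2]/q[:,2:]*s.f+s.c
def load(n): return Cam(np.load(f"pics/{n}.npz"))
def tri(cs,ps):
    A=np.zeros((3,3));b=np.zeros(3)
    for c,p in zip(cs,ps):
        d=c.ray(p);d/=np.linalg.norm(d);M=np.eye(3)-np.outer(d,d);A+=M;b+=M@c.o
    return np.linalg.solve(A,b)
E
python3 - <<'E'
from h import *
A=load("scene0");B=load("side0")
sc=np.array([[222,230],[375,135],[436,205],[283,305]])*.7
sd=np.array([[355,490],[237,293],[340,235],[461,417]])*.7
for p,q in zip(sc,sd): print(A.onz(p,.343).round(3),B.onz(q,.343).round(3),tri([A,B],[p,q]).round(3))
# order: backleft(hinge) , backright, frontright, frontleft
L=np.array([[110,196],[110,-196],[-110,-196],[-110,196]])/1000
for c,P in((A,sc),(B,sd)):
    W=np.array([c.onz(p,.343)[:2] for p in P]); m=W.mean(0);H=L.T@(W-m);U,S,V=np.linalg.svd(H);R=(V.T@U.T)
    print(m,np.degrees(np.arctan2(R[1,0],R[0,0])),np.linalg.det(R),np.round((W-m)@R-L,3).tolist())
# tray
for c,nm in((A,"sc"),(B,"sd")):
    hsv=cv2.cvtColor(c.im,cv2.COLOR_BGR2HSV)
    g=hsv[...,2]; 
    u=c.proj([[.5,.0,.01]])
    print(nm,u)
    seed=(int(528*.7),int(295*.7)) if nm=="sc" else (int(400*.7),int(203*.7))
    print(c.im[seed[1],seed[0]])
    m=(c.im.min(2)>c.im[seed[1],seed[0]].min()-35).astype(np.uint8)
    n,l,st,ce=cv2.connectedComponentsWithStats(m,connectivity=4); k=l[seed[1],seed[0]]
    r=cv2.minAreaRect(np.argwhere(l==k)[:,::-1].astype(np.float32)); print(st[k],c.onz(ce[k],.007))
    W=np.array([c.onz(p,.010)[:2] for p in cv2.boxPoints(r)]); print(W.round(3).tolist(),W.mean(0))
    cr=c.im[80:230,240:400] if nm=="sc" else c.im[150:340,150:350]
    cv2.imwrite(f"pics/{nm}crop.png",cv2.resize(cr,None,fx=4 if nm=="sc" else 3.1,fy=4 if nm=="sc" else 3.1,interpolation=2))
E
```

```text
[0.812 0.288 0.343] [0.814 0.296 0.343] [0.815 0.292 0.335]
[ 0.85  -0.089  0.343] [ 0.863 -0.091  0.343] [ 0.864 -0.097  0.321]
[ 0.645 -0.119  0.343] [ 0.658 -0.115  0.343] [ 0.655 -0.126  0.317]
[0.607 0.252 0.343] [0.611 0.266 0.343] [0.61  0.258 0.331]
[0.72835395 0.0834239 ] 6.600728408739874 0.9999999999999998 [[-0.004, -0.002], [-0.009, 0.011], [0.004, 0.005], [0.009, -0.014]]
[0.73634012 0.08893676] 7.248892676123005 1.0 [[-0.007, -0.0], [-0.007, 0.001], [0.006, 0.003], [0.008, -0.005]]
sc [[292.76824013 233.39418234]]
[156 175 193]
[ 341  176   58   58 1694] [ 0.45602352 -0.28713491  0.007     ]
[[0.545, -0.223], [0.555, -0.362], [0.371, -0.359], [0.364, -0.224]] [ 0.45895786 -0.29197623]
sd [[305.9579513  218.09506258]]
[174 187 194]
[ 249  118   59   48 1551] [ 0.46221935 -0.28428565  0.007     ]
[[0.544, -0.347], [0.372, -0.351], [0.382, -0.223], [0.55, -0.221]] [ 0.46180142 -0.28544136]
```

View pics/sdcrop.png

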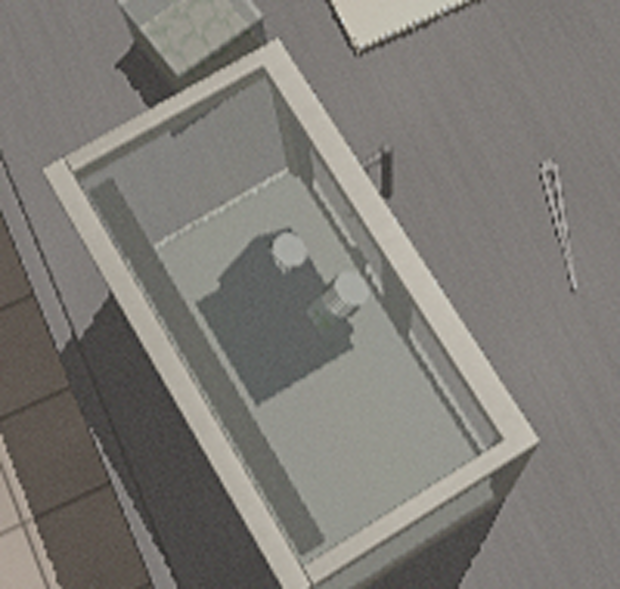

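View pics/sccrop.png

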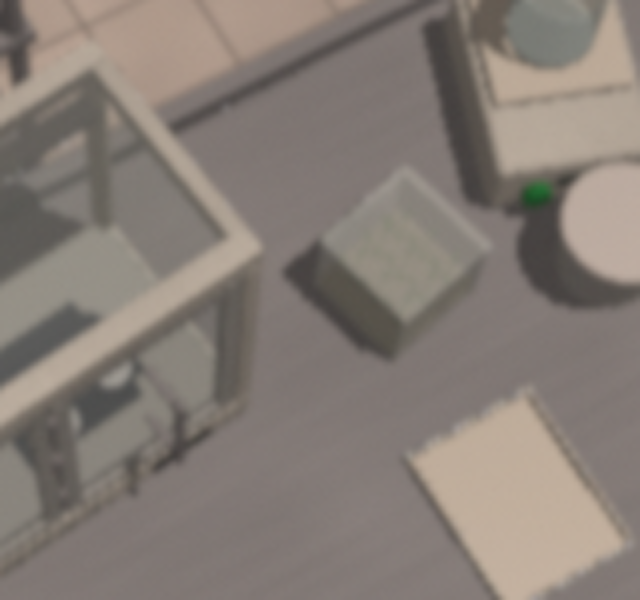

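The side crop shows the bar upright from (385,150) to (388,195), and the tall tube, its cap at (350,290), in the +y (hinge-side) well. The short vial is at (290,250). The scene crop shows the bar near (180,430) and the tray at (520,500).

```bash
python3 - <<'E'
from h import *
from scipy.optimize import least_squares
A=load("scene0");B=load("side0")
sc=np.array([[222,230],[375,135],[436,205],[283,305]])*.7
sd=np.array([[248.4,340],[164.8,204.5],[239.5,163.3],[323.3,291.9]])
L=np.array([[110,196,343],[110,-196,343],[-110,-196,343],[-110,196,343]])/1000
def T(v,P): c,s=np.cos(v[2]),np.sin(v[2]); return P@np.array([[c,s,0],[-s,c,0],[0,0,1]])+[v[0],v[1],0]
for cs in ([A],[B],[A,B]):
    obs={id(A):sc,id(B):sd}
    r=least_squares(lambda v:np.concatenate([(c.proj(T(v,L))-obs[id(c)]).ravel() for c in cs]),[.735,.087,.12]); print(r.x,np.degrees(r.x[2]),r.fun.round(1))
v=r.x
bar=T(v,np.array([[-149,-90,260],[-149,-90,140]])/1000); print("bar",bar)
print("side bar obs crop",[(B.proj(bar)-150)*3.1],"scene crop",(A.proj(bar)-[240,80])*4)
ax=np.array([-.643,0,.766]);ey=np.array([0,1,0])
for l,y in((120,.035),(80,-.035)):
    P=T(v,np.array([0,y,.068])+ax*l/1000); print("cap",P,(B.proj(P)-150)*3.1,(A.proj(P)-[240,80])*4)
E
```

```text
[0.72946145 0.08238958 0.11825356] 6.775430069334885 [-1.  -0.9  1.2 -4.4  2.1 -0.7 -2.1  4.9]
[0.73420691 0.08577415 0.1235924 ] 7.081322960244488 [-2.5  3.  -1.1 -0.1  0.4 -2.4  3.3 -1.5]
[0.73243402 0.0843137  0.12136124] 6.953486615223249 [-2.1 -1.1  0.  -5.   1.  -1.4 -3.   4.5 -2.3  2.1 -0.5 -1.   1.  -3.2
  3.6 -2.2]
bar [[ 0.59542567 -0.02306279  0.26      ]
 [ 0.59542567 -0.02306279  0.14      ]]
side bar obs crop [array([[389.33915155, 144.55794133],
       [389.66288649, 189.08380216]])] scene crop [[180.67842371 408.42167121]
 [180.11530081 460.78237326]]
cap [0.65160432 0.10971501 0.15992   ] [[396.37710869 334.32681429]] [[  2.62882846 472.24524479]]
cap [0.68560959 0.04334363 0.12928   ] [[332.31136593 293.82318202]] [[ 56.80309638 413.32452323]]
```

```bash
python3 - <<'E'
from h import *
from scipy.optimize import least_squares
A=load("scene0");B=load("side0")
v=[.7324,.0843,.1214]
def T(P): c,s=np.cos(v[2]),np.sin(v[2]); return P@np.array([[c,s,0],[-s,c,0],[0,0,1]])+[v[0],v[1],0]
ax=np.array([-.643,0,.766])
def tops(o): return T(np.array([np.array([o[0],o[1]+y,.068])+ax*l/1000 for l,y in((120,.035),(80,-.035))]))
ob=np.array([[350,287],[290,250]])/3.1+150
r=least_squares(lambda o:(B.proj(tops(o))-ob).ravel(),[0,0]);print(r.x,r.fun,tops(r.x),(A.proj(tops(r.x))-[240,80])*4)
# refined: forceps, wash bottle etc rough positions (800x600 px)
for n,p,z in(("forceps a",(467,290),.003),("b",(478,348),.003),("wash",(572,505),.12),("petri",(367,110),.075),("box",(303,212),.1)):
    print(n,B.onz(np.array(p)*.7,z).round(3))
E
```

```text
[ 0.01171543 -0.05829342] [ 0.31455231  0.25338085 -0.32480227 -0.26861809] [[ 0.67025798  0.05325255  0.15992   ]
 [ 0.70426582 -0.01311751  0.12928   ]] [[ 53.0859571  420.95181451]
 [105.34810148 364.00212975]]
forceps a [ 0.414 -0.019  0.003]
b [0.455 0.112 0.003]
wash [0.463 0.479 0.12 ]
petri [ 0.439 -0.503  0.075]
box [ 0.681 -0.309  0.1  ]
```

```bash
cat >> h.py <<'E'
from scipy.spatial.transform import Rotation as Ro
V=[.7324,.0843,.1214]
def W(P):
    c,s=np.cos(V[2]),np.sin(V[2]); return np.array(P,float)@np.array([[c,s,0],[-s,c,0],[0,0,1]])+[V[0],V[1],0]
def bar(phi): s,c=np.sin(phi),np.cos(phi); return W([-.104-.09*s-.045*c,.18-.27*c-.045*s,.2])
def tool(cyaw,down=0):   # cabinet yaw deg, downward pitch deg; tool x up
    a=np.radians(cyaw)+V[2]; d=np.radians(down)
    z=np.array([np.cos(a)*np.cos(d),np.sin(a)*np.cos(d),-np.sin(d)]); y=np.array([np.sin(a),-np.cos(a),0]); return np.c_[np.cross(y,z),y,z]
def delta(p,R,p0=None,R0=None):
    if p0 is None:
        from station import sense
        s=sense(); p0,R0=s["tcp_pos"],s["ee_rot"]
    return np.r_[Ro.from_matrix(R0.T@R).as_rotvec(),R0.T@(np.array(p)-p0)*100].round(3).tolist()
E
python3 - <<'E'
from h import *
print(bar(0),bar(1.4))
R=tool(10); p=bar(0)-.1*R[:,2]
print(p,delta([.38,.2,.36],tool(10,45)),delta(p,R,np.array([.38,.2,.36]),tool(10,45)))
E
```

```text
[ 0.59539581 -0.02308181  0.2       ] [0.52266493 0.14914152 0.2       ]
[ 0.49974276 -0.05224504  0.2       ] [0.261, 0.757, -0.624, 28.404, 30.257, -11.882] [0.0, 0.785, 0.0, -8.416, 27.62, 14.211]
```

Call:
arm_command([
  [0.26,0.76,-0.62,28.4,30.3,-11.9,-1],
  [0.26,0.76,-0.62,28.4,30.3,-11.9,-1],
  [0.26,0.76,-0.62,28.4,30.3,-11.9,-1],
  [0.26,0.76,-0.62,28.4,30.3,-11.9,-1],
  [0.26,0.76,-0.62,28.4,30.3,-11.9,-1],
  [0.26,0.76,-0.62,28.4,30.3,-11.9,-1],
  [0.26,0.76,-0.62,28.4,30.3,-11.9,-1],
  [0.26,0.76,-0.62,28.4,30.3,-11.9,-1],
])

```text
time_s: 0.77
tcp_pos: [0.342, 0.2887, 0.3327]
ee_rot: [[0.686, 0.281, 0.671], [0.197, -0.96, 0.201], [0.701, -0.005, -0.713]]
wrist_force: [3.9, -1.5, 2.0]
gripper_width: 1.001
gripper_force: 0.0
```

```bash
python3 - <<'E'
from h import *
from station import sense
s=sense();print(s["time_s"],s["tcp_pos"],s["ee_rot"],s["joints"],s["wrist_force"])
R=tool(10); p=bar(0)-.1*R[:,2]
print(delta(p,R),delta([.46,-.02,.28],tool(10,30)))
E
```

```text
0.7667 [0.34204352 0.28873173 0.33266327] [[ 0.68583771  0.28090491  0.67135614]
 [ 0.19677649 -0.95972024  0.20053945]
 [ 0.70064659 -0.00543041 -0.71348781]] [ 71.67519779 -15.03153629 -56.10354196  64.48165873 -39.51924597
 -14.27873151] [ 3.8607233  -1.51895247  2.00888113]
[0.008, 0.794, -0.01, -5.189, 37.226, 13.215] [0.006, 0.271, -0.011, -1.675, 32.972, 5.485]
```

Call:
arm_command([
  [0,0.27,0,-1.7,33,5.5,-1],
  [0,0.27,0,-1.7,33,5.5,-1],
  [0,0.27,0,-1.7,33,5.5,-1],
  [0,0.27,0,-1.7,33,5.5,-1],
  [0,0.27,0,-1.7,33,5.5,-1],
  [0,0.27,0,-1.7,33,5.5,-1],
  [0,0.27,0,-1.7,33,5.5,-1],
  [0,0.27,0,-1.7,33,5.5,-1],
])

```text
time_s: 1.43
tcp_pos: [0.3887, 0.1485, 0.4084]
ee_rot: [[0.515, 0.258, 0.817], [0.137, -0.966, 0.218], [0.846, -0.001, -0.533]]
wrist_force: [0.9, 0.5, 0.2]
gripper_width: 0.998
gripper_force: 0.0
```

```bash
python3 - <<'E'
from h import *
from station import sense
s=sense();print(s["time_s"],s["joints"])
R=tool(10); p=bar(0)-.1*R[:,2]
print(delta(p,R))
E
```

```text
1.4333 [ 25.83605184 -27.90840025 -61.18541491  93.6467426   -9.21363205
  -9.59631168]
[0.034, 0.562, -0.011, -14.659, 22.269, 15.807]
```

```bash
cat >> h.py <<'E'
def toold(cyaw,down=0): R=tool(cyaw,down); return R@np.diag([-1,-1,1.])   # tool x down
E
python3 - <<'E'
from h import *
R1=np.array([[0,-1,0],[-1,0,0],[0,0,-1.]])
print(np.linalg.det(R1),delta([.42,.02,.38],tool(-2,75)), delta([.42,.02,.38],R1))
E
```

```text
1.0 [-0.106, -0.745, 0.143, -2.551, 13.222, 1.27] [-0.914, -0.701, 1.655, -2.551, 13.222, 1.27]
```

Call:
arm_command([
  [-0.1,-0.75,0.14,-2.5,13.2,1.3,-1],
  [-0.1,-0.75,0.14,-2.5,13.2,1.3,-1],
  [-0.1,-0.75,0.14,-2.5,13.2,1.3,-1],
  [-0.1,-0.75,0.14,-2.5,13.2,1.3,-1],
  [-0.1,-0.75,0.14,-2.5,13.2,1.3,-1],
  [-0.1,-0.75,0.14,-2.5,13.2,1.3,-1],
  [-0.1,-0.75,0.14,-2.5,13.2,1.3,-1],
  [-0.1,-0.75,0.14,-2.5,13.2,1.3,-1],
])

```text
time_s: 2.1
tcp_pos: [0.4177, 0.0243, 0.3772]
ee_rot: [[0.888, 0.126, 0.442], [0.109, -0.992, 0.064], [0.446, -0.009, -0.895]]
wrist_force: [-0.1, -0.7, 1.4]
gripper_width: 0.998
gripper_force: 0.0
```

```bash
python3 - <<'E'
from h import *
from station import sense
s=sense();print(s["time_s"],s["joints"])
R1=np.array([[0,-1,0],[-1,0,0],[0,0,-1.]])
print(delta([.42,.02,.38],tool(-2,75)), delta([.42,.02,.38],R1))
E
```

```text
2.1 [ 33.43186322 -17.80958294 -31.67069932  13.83023743 -52.66727553
  57.54769731]
[-0.022, -0.201, 0.034, 0.284, 0.457, -0.173] [-0.398, -0.338, 1.661, 0.284, 0.457, -0.173]
```

Call:
arm_command([
  [-0.4,-0.34,1.66,0.3,0.5,0,-1],
  [-0.4,-0.34,1.66,0.3,0.5,0,-1],
  [-0.4,-0.34,1.66,0.3,0.5,0,-1],
  [-0.4,-0.34,1.66,0.3,0.5,0,-1],
  [-0.4,-0.34,1.66,0.3,0.5,0,-1],
  [-0.4,-0.34,1.66,0.3,0.5,0,-1],
  [-0.4,-0.34,1.66,0.3,0.5,0,-1],
  [-0.4,-0.34,1.66,0.3,0.5,0,-1],
])

```text
time_s: 2.77
tcp_pos: [0.4232, 0.0202, 0.3798]
ee_rot: [[0.627, -0.751, 0.207], [-0.755, -0.651, -0.076], [0.192, -0.109, -0.975]]
wrist_force: [-0.3, 0.3, 0.9]
gripper_width: 0.999
gripper_force: 0.0
```

```bash
python3 - <<'E'
from h import *
from station import sense
s=sense();print(s["time_s"],s["joints"])
R=toold(20,35); p=bar(0)-.1*R[:,2]; print(p)
print(delta(p,R),delta([.44,-.05,.35],toold(15,70)))
E
```

```text
2.7667 [ 32.0075872   -8.97319805 -20.9331746   10.6695325  -70.46218063
   5.39965455]
[ 0.5223801  -0.0602141   0.25735764]
[0.625, -0.713, 1.765, 9.935, -0.886, 14.606] [0.073, -0.265, 1.907, 5.781, 3.63, 3.785]
```

Call:
arm_command([
  [0.07,-0.27,1.9,5.8,3.6,3.8,-1],
  [0.07,-0.27,1.9,5.8,3.6,3.8,-1],
  [0.07,-0.27,1.9,5.8,3.6,3.8,-1],
  [0.07,-0.27,1.9,5.8,3.6,3.8,-1],
  [0.07,-0.27,1.9,5.8,3.6,3.8,-1],
  [0.07,-0.27,1.9,5.8,3.6,3.8,-1],
  [0.07,-0.27,1.9,5.8,3.6,3.8,-1],
  [0.07,-0.27,1.9,5.8,3.6,3.8,-1],
])

```text
time_s: 3.43
tcp_pos: [0.441, -0.0501, 0.35]
ee_rot: [[-0.257, -0.942, 0.214], [-0.959, 0.276, 0.064], [-0.119, -0.188, -0.975]]
wrist_force: [0.2, 0.9, -0.0]
gripper_width: 0.997
gripper_force: 0.0
```

```bash
python3 - <<'E'
from h import *
from station import sense
s=sense();print(s["time_s"],s["joints"])
R=toold(20,35); p=bar(0)-.1*R[:,2]; print(p)
print(delta(p,R))
E
```

```text
3.4333 [ 14.24686166  -6.15999662 -18.53730612  -0.60282393 -64.7487553
 -29.7131517 ]
[ 0.5223801  -0.0602141   0.25735764]
[0.271, -0.711, 0.807, -0.016, -6.209, 10.702]
```

Call:
arm_command([
  [0.27,-0.71,0.81,0,-6.2,10.7,-1],
  [0.27,-0.71,0.81,0,-6.2,10.7,-1],
  [0.27,-0.71,0.81,0,-6.2,10.7,-1],
  [0.27,-0.71,0.81,0,-6.2,10.7,-1],
  [0.27,-0.71,0.81,0,-6.2,10.7,-1],
  [0.27,-0.71,0.81,0,-6.2,10.7,-1],
  [0.27,-0.71,0.81,0,-6.2,10.7,-1],
  [0.27,-0.71,0.81,0,-6.2,10.7,-1],
])

```text
time_s: 4.1
tcp_pos: [0.5228, -0.0599, 0.258]
ee_rot: [[-0.521, -0.514, 0.681], [-0.355, 0.856, 0.375], [-0.776, -0.046, -0.629]]
wrist_force: [-0.8, 0.6, -0.4]
gripper_width: 0.999
gripper_force: 0.0
```

```bash
python3 - <<'E'
from h import *
from station import sense,capture
s=sense();print(s["time_s"],s["joints"])
R=toold(20,35); p=bar(0)-.1*R[:,2]; print(p)
print(delta(p,R))
for n in("side","wrist"):
    c=capture(n);np.savez(f"pics/{n}1.npz",**c)
C=load("wrist1"); print(C.proj([bar(0)+[0,0,.06],bar(0)-[0,0,.06]])*800/560)
cv2.imwrite("pics/w1.png",cv2.resize(C.im,(800,600)))
E
```

```text
4.1 [-12.99805647   1.99586804 -20.9967758  -55.77336416 -38.84334558
  -8.32868669]
[ 0.5223801  -0.0602141   0.25735764]
[0.028, -0.069, 0.079, 0.077, -0.002, 0.001]
[[390.01992667 456.47610547]
 [400.92072259 216.64613419]]
```

View pics/w1.png

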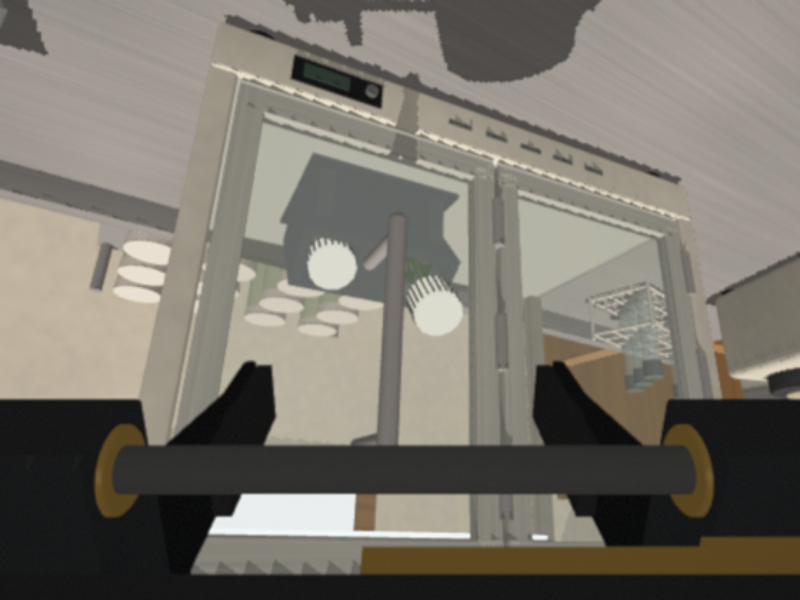

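The wrist view is upside down. The bar runs from (397,215) to (388,440), within 3 mm of the prediction, and the tall tube's cap is at (437,310).

```bash
python3 - <<'E'
from h import *
R=toold(20,35); print(delta(bar(0)+[.003,0,0],R))
E
```

```text
[0.029, -0.074, 0.077, -1.078, -0.476, 10.224]
```

Call:
arm_command([
  [0.03,-0.07,0.08,-0.3,-0.1,3,-1],
  [0.03,-0.07,0.08,-0.7,-0.3,6,-1],
  [0.03,-0.07,0.08,-1.1,-0.5,9,-1],
  [0.03,-0.07,0.08,-1.1,-0.5,10.2,-1],
  [0.03,-0.07,0.08,-1.1,-0.5,10.2,1],
  [0.03,-0.07,0.08,-1.1,-0.5,10.2,1],
  [0.03,-0.07,0.08,-1.1,-0.5,10.2,1],
  [0.03,-0.07,0.08,-1.1,-0.5,10.2,1],
])

```text
time_s: 4.87
tcp_pos: [0.5998, -0.022, 0.2035]
ee_rot: [[-0.51, -0.456, 0.73], [-0.265, 0.89, 0.371], [-0.819, -0.004, -0.574]]
wrist_force: [-0.3, 0.7, -0.4]
gripper_width: 0.784
gripper_force: 0.0
```

Call:
arm_command([
  [0,0,0,0,0,0,1],
  [0,0,0,0,0,0,1],
  [0,0,0,0,0,0,1],
])

```text
time_s: 5.12
tcp_pos: [0.6, -0.0222, 0.203]
ee_rot: [[-0.51, -0.455, 0.73], [-0.264, 0.89, 0.371], [-0.818, -0.004, -0.575]]
wrist_force: [-0.9, -1.0, -0.2]
gripper_width: 0.556
gripper_force: 0.0
```

```bash
python3 - <<'E'
from h import *
from station import sense
s=sense();print(s["joints"],bar(0),s["tcp_pos"])
p0,R0=bar(0),toold(20,35)
off=s["tcp_pos"]-bar(0)
R0=s["ee_rot"]
for f,y in((.2,22),(.4,26),(.6,32),(.8,40),(1.,48),(1.2,57),(1.35,62),(1.4,64)):
    print(f,delta(bar(f)+off,toold(y,35),s["tcp_pos"],R0))
E
```

```text
[-11.15290654  12.34687723 -18.08355167 -71.47435127 -32.16195434
   2.88662902] [ 0.59539581 -0.02308181  0.2       ] [ 0.59999172 -0.02215589  0.20297313]
0.2 [-0.029, -0.001, -0.016, 0.986, 0.25, -1.406]
0.4 [-0.086, -0.001, -0.056, 1.62, 1.439, -2.317]
0.6 [-0.172, -0.002, -0.116, 1.878, 3.519, -2.697]
0.8 [-0.286, -0.002, -0.196, 1.749, 6.409, -2.53]
1.0 [-0.401, -0.002, -0.277, 1.237, 9.992, -1.824]
1.2 [-0.529, -0.002, -0.367, 0.365, 14.126, -0.606]
1.35 [-0.601, -0.002, -0.417, -0.507, 17.489, 0.615]
1.4 [-0.629, -0.003, -0.437, -0.835, 18.645, 1.075]
```

Call:
arm_command([
  [0,0,0,0,0,0,1],
  [0,0,0,0,0,0,1],
  [0,0,0,0,0,0,1],
  [0,0,0,0,0,0,1],
  [0,0,0,0,0,0,1],
  [0,0,0,0,0,0,1],
  [0,0,0,0,0,0,1],
  [0,0,0,0,0,0,1],
])

```text
time_s: 5.78
tcp_pos: [0.6001, -0.0218, 0.2022]
ee_rot: [[-0.511, -0.455, 0.729], [-0.264, 0.89, 0.371], [-0.818, -0.002, -0.575]]
wrist_force: [-0.8, 0.7, 0.2]
gripper_width: 0.095
gripper_force: 30.0
```

Call:
arm_command([
  [-0.01,0,0,0.25,0,-0.35,1],
  [-0.02,0,-0.01,0.5,0.05,-0.7,1],
  [-0.03,0,-0.01,0.75,0.1,-1.05,1],
  [-0.03,0,-0.02,0.99,0.25,-1.4,1],
  [-0.04,0,-0.03,1.15,0.5,-1.65,1],
  [-0.06,0,-0.04,1.3,0.8,-1.9,1],
  [-0.07,0,-0.05,1.46,1.1,-2.1,1],
  [-0.09,0,-0.06,1.62,1.44,-2.32,1],
])

```text
time_s: 6.45
tcp_pos: [0.568, -0.0224, 0.2021]
ee_rot: [[-0.481, -0.549, 0.684], [-0.316, 0.836, 0.448], [-0.818, -0.001, -0.576]]
wrist_force: [6.4, 1.7, -4.9]
gripper_width: 0.1
gripper_force: 30.0
```

```bash
python3 - <<'E'
from h import *
from station import sense
s=sense();print(s["joints"],bar(.4)-bar(0),s["tcp_pos"]-[.6001,-.0218,.2022])
off=np.array([.0047,.0013,.0022])
for f,y in((.5,29),(.6,32),(.7,36),(.8,40),(.9,44),(1.,48),(1.1,53),(1.2,57)):
    print(f,delta(bar(f)+off,toold(y,35)))
E
```

```text
[-14.61322419  11.59083045 -19.36732287 -70.7611041  -39.94688064
   8.0480291 ] [-3.17225326e-02 -5.23418438e-05  0.00000000e+00] [-0.03208262 -0.00062239 -0.00010131]
0.5 [-0.039, -0.003, -0.026, 0.076, 0.991, -0.127]
0.6 [-0.082, -0.003, -0.056, 0.088, 2.148, -0.145]
0.7 [-0.139, -0.003, -0.096, -0.01, 3.488, -0.009]
0.8 [-0.196, -0.003, -0.137, -0.215, 4.997, 0.28]
0.9 [-0.253, -0.003, -0.177, -0.526, 6.662, 0.72]
1.0 [-0.31, -0.003, -0.217, -0.939, 8.465, 1.304]
1.1 [-0.382, -0.003, -0.267, -1.452, 10.388, 2.029]
1.2 [-0.439, -0.003, -0.307, -2.057, 12.413, 2.886]
```

Call:
arm_command([
  [-0.03,0,-0.02,0.06,0.75,-0.1,1],
  [-0.06,0,-0.04,0.08,1.55,-0.14,1],
  [-0.1,0,-0.07,0.06,2.5,-0.11,1],
  [-0.14,0,-0.1,-0.01,3.49,0,1],
  [-0.18,0,-0.12,-0.15,4.6,0.2,1],
  [-0.22,0,-0.15,-0.35,5.8,0.48,1],
  [-0.27,0,-0.19,-0.63,7.1,0.86,1],
  [-0.31,0,-0.22,-0.94,8.46,1.3,1],
])

```text
time_s: 7.12
tcp_pos: [0.5353, 0.0571, 0.2021]
ee_rot: [[-0.328, -0.821, 0.468], [-0.474, 0.571, 0.67], [-0.817, -0.003, -0.577]]
wrist_force: [4.1, -0.9, -4.3]
gripper_width: 0.098
gripper_force: 30.0
```

```bash
python3 - <<'E'
from h import *
from station import sense
s=sense();off=np.array([.0047,.0013,.0022]);print(s["joints"],bar(1.0)+off-s["tcp_pos"])
for f,y in((1.1,52),(1.2,55),(1.3,58),(1.4,60)):
    print(f,delta(bar(f)+off,toold(y,35)))
E
```

```text
[-10.07177822  13.4271027  -17.3943114  -66.70506071 -53.79453379
  15.28040805] [-2.49322300e-04  4.56985173e-05  7.35593218e-05]
1.1 [-0.056, -0.004, -0.036, -0.891, 1.477, 1.243]
1.2 [-0.099, -0.004, -0.066, -1.891, 2.965, 2.653]
1.3 [-0.142, -0.004, -0.096, -2.989, 4.471, 4.202]
1.4 [-0.17, -0.004, -0.116, -4.175, 5.98, 5.875]
```

Call:
arm_command([
  [-0.03,0,-0.02,-0.43,0.73,0.6,1],
  [-0.06,0,-0.04,-0.89,1.48,1.24,1],
  [-0.08,0,-0.05,-1.38,2.22,1.94,1],
  [-0.1,0,-0.07,-1.89,2.97,2.65,1],
  [-0.12,0,-0.08,-2.43,3.72,3.42,1],
  [-0.14,0,-0.1,-2.99,4.47,4.2,1],
  [-0.16,0,-0.11,-3.57,5.22,5.03,1],
  [-0.17,0,-0.12,-4.18,5.98,5.88,1],
])

```text
time_s: 7.78
tcp_pos: [0.5284, 0.1513, 0.2022]
ee_rot: [[-0.224, -0.92, 0.321], [-0.532, 0.391, 0.751], [-0.817, -0.003, -0.577]]
wrist_force: [7.4, -0.2, -6.2]
gripper_width: 0.1
gripper_force: 30.0
```

Call:
arm_command([
  [0,0,0,0,0,0,1],
  [0,0,0,0,0,0,1],
])

```text
time_s: 7.95
tcp_pos: [0.5286, 0.1515, 0.2023]
ee_rot: [[-0.224, -0.92, 0.322], [-0.531, 0.392, 0.751], [-0.817, -0.003, -0.577]]
wrist_force: [6.9, 0.4, -7.2]
gripper_width: 0.096
gripper_force: 30.0
```

```bash
python3 - <<'E'
from h import *
from station import sense
s=sense();off=np.array([.0047,.0013,.0022]);print(s["joints"],s["wrist_force"],bar(1.4)+off-s["tcp_pos"])
E
```

```text
[  0.11387862  14.8786051  -15.37054889 -65.92566899 -55.2527308
  15.32878133] [ 6.91542309  0.44257721 -7.24587062] [-1.25063503e-03 -1.07827545e-03 -6.97546579e-05]
```

Call:
arm_command([
  [0,0,0,-0.14,0.1,0.19,1],
  [0,0,0,-0.27,0.2,0.38,1],
  [0,0,0,-0.27,0.2,0.38,1],
])

```text
time_s: 8.2
tcp_pos: [0.5287, 0.1531, 0.2022]
ee_rot: [[-0.223, -0.919, 0.324], [-0.536, 0.393, 0.747], [-0.814, -0.007, -0.58]]
wrist_force: [3.9, -12.5, -1.9]
gripper_width: 0.102
gripper_force: 30.0
```

Call:
arm_command([
  [0,0,0,0.25,-0.18,-0.35,1],
  [0,0,0,0.25,-0.18,-0.35,0],
  [0,0,0,0.25,-0.18,-0.35,0],
  [0,0,0,0.25,-0.18,-0.35,0],
  [0,0,0,0.25,-0.18,-0.35,0],
  [0,0,0,0.25,-0.18,-0.35,0],
  [0,0,0,0.25,-0.18,-0.35,0],
])

```text
time_s: 8.78
tcp_pos: [0.5273, 0.1518, 0.2031]
ee_rot: [[-0.223, -0.921, 0.32], [-0.53, 0.39, 0.753], [-0.818, -0.002, -0.575]]
wrist_force: [-0.0, 0.3, 0.5]
gripper_width: 0.447
gripper_force: 0.0
```

Call:
arm_command([
  [0,0,0,0,0,-2,0],
  [0,0,0,0,0,-4,0],
  [0,0,0,0,0,-6,0],
  [0,0,0,0,0,-9,0],
  [0,0,0,0,0,-12,0],
  [0,0,0,0,0,-15,0],
  [0,0,0,0,0,-15,0],
])

```text
time_s: 9.37
tcp_pos: [0.4798, 0.0356, 0.2925]
ee_rot: [[-0.22, -0.919, 0.326], [-0.533, 0.393, 0.749], [-0.817, -0.009, -0.577]]
wrist_force: [1.4, -0.1, -0.1]
gripper_width: 0.499
gripper_force: 0.0
```

```bash
python3 - <<'E'
from h import *
from station import sense,capture
s=sense();print(s["joints"],s["tcp_pos"],s["gripper_width"])
c=capture("side");np.savez("pics/side2.npz",**c);B=load("side2")
cv2.imwrite("pics/s2.png",cv2.resize(B.im[120:345,140:440],(800,600)))
k=lambda P:((B.proj(P)-[140,120])*600/225).round().tolist()
print("bar",k(bar(1.4)+[0,0,.06]),k(bar(1.4)-[0,0,.06]))
ax=np.array([-.643,0,.766]);o=np.array([.0117,-.0583,.068])
print(k(W(o+[0,.035,0]+ax*.12)),k(W(o+[0,-.035,0]+ax*.08)))
# pre-tube pose
R=toold(0,50)
for d in(.105+.12,.105): print(W(o+[0,.035,0]+ax*d))
print(delta(W(o+[0,.035,0]+ax*.255),R))
E
```

```text
[-13.53274536   6.25295622 -12.46722647 -58.10369771 -71.38436072
  10.82431547] [0.47982353 0.03556056 0.29249068] 0.49884576033296746
bar [[505.0, 324.0]] [[493.0, 354.0]]
[[329.0, 328.0]] [[275.0, 294.0]]
[0.60322536 0.04506795 0.24035   ]
[0.67981747 0.05441218 0.14843   ]
[0.768, 0.239, 0.713, -0.332, -9.344, 5.394]
```

View pics/s2.png

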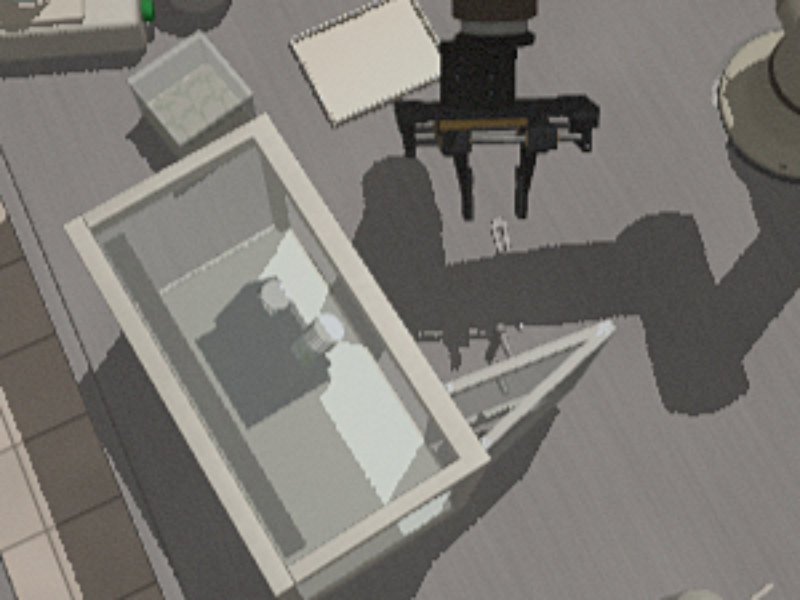

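Side view: the door is fully folded, with panels meeting at (610,328) and the bar inside beside the arm's shadow. The tall tube's cap is at (327,330) and the vial at (275,295), as predicted.

```bash
python3 - <<'E'
from h import *
print(delta([.48,-.02,.36],toold(0,50)))
E
```

```text
[0.768, 0.239, 0.713, -2.6, -2.301, -8.258]
```

Call:
arm_command([
  [0.77,0.24,0.71,-2.6,-2.3,-8.3,0],
  [0.77,0.24,0.71,-2.6,-2.3,-8.3,0],
  [0.77,0.24,0.71,-2.6,-2.3,-8.3,0],
  [0.77,0.24,0.71,-2.6,-2.3,-8.3,0],
  [0.77,0.24,0.71,-2.6,-2.3,-8.3,0],
  [0.77,0.24,0.71,-2.6,-2.3,-8.3,0],
  [0.77,0.24,0.71,-2.6,-2.3,-8.3,0],
  [0.77,0.24,0.71,-2.6,-2.3,-8.3,0],
])

```text
time_s: 10.08
tcp_pos: [0.4767, -0.0223, 0.3532]
ee_rot: [[-0.695, -0.381, 0.61], [-0.265, 0.924, 0.274], [-0.669, 0.029, -0.743]]
wrist_force: [-0.3, -0.9, -0.7]
gripper_width: 0.496
gripper_force: 0.0
```

```bash
python3 - <<'E'
from h import *
from station import sense
print(sense()["joints"])
ax=np.array([-.643,0,.766]);o=np.array([.0117,-.0583,.068])
print(delta(W(o+[0,.035,0]+ax*.255),toold(0,50)))
E
```

```text
[ 10.34224643 -12.2674866  -26.43103844 -15.94931617 -35.72349433
 -69.00240215]
[0.198, 0.031, 0.184, -3.169, 1.667, 15.017]
```

Now line up ahead of the tube and look with the wrist camera.

Call:
arm_command([
  [0.2,0.03,0.18,-0.8,0.4,3,0],
  [0.2,0.03,0.18,-1.6,0.8,6,0],
  [0.2,0.03,0.18,-2.4,1.2,9,0],
  [0.2,0.03,0.18,-3.2,1.7,12,0],
  [0.2,0.03,0.18,-3.2,1.7,15,0],
  [0.2,0.03,0.18,-3.2,1.7,15,0],
  [0.2,0.03,0.18,-3.2,1.7,15,0],
  [0.2,0.03,0.18,-3.2,1.7,15,0],
])

```text
time_s: 10.75
tcp_pos: [0.5839, 0.0396, 0.2751]
ee_rot: [[-0.781, -0.127, 0.611], [-0.102, 0.992, 0.076], [-0.615, -0.003, -0.788]]
wrist_force: [-0.3, -0.8, -0.5]
gripper_width: 0.501
gripper_force: 0.0
```

```bash
python3 - <<'E'
from h import *
from station import sense,capture
s=sense();print(s["joints"])
c=capture("wrist");np.savez("pics/wrist3.npz",**c);C=load("wrist3")
cv2.imwrite("pics/w3.png",cv2.resize(C.im,(800,600)))
ax=np.array([-.643,0,.766]);o=np.array([.0117,-.0583,.068])
for y,l in((.035,.12),(-.035,.08)): print((C.proj(W(o+[0,y,0]+ax*l))*800/560).round())
print(delta(W(o+[0,.035,0]+ax*.255),toold(0,50)))
E
```

```text
[  18.05853269    1.78497547  -44.34854087   46.65718844   -9.26677391
 -144.66796154]
[[409. 280.]]
[[296. 264.]]
[0.005, -0.033, 0.011, 1.044, 0.039, 0.743]
```

View pics/w3.png

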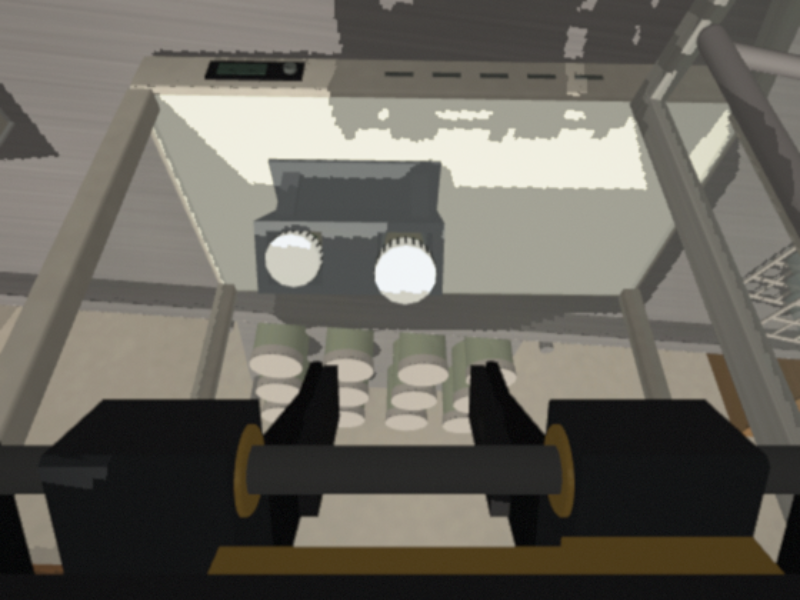

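The wrist view shows the tall cap centred at (405,273) and the vial at (293,258), a few px above the prediction. The rail and folded door are clear of the gripper. Joint 5 is at its limit, so I'll fit the arm's geometry to choose a workable tilt.

```bash
cat > fk.py <<'E'
from h import *
from scipy.optimize import least_squares
# joints, tcp, toolz
D=[([83.97,22.09,.38,0,-68.41,-14.82],[.2222,.5836,.2405],[0,-.002,-1]),
([71.675,-15.03,-56.1,64.48,-39.52,-14.28],[.342,.2887,.3327],[.671,.2005,-.7135]),
([25.836,-27.91,-61.185,93.65,-9.21,-9.6],[.3887,.1485,.4084],[.817,.218,-.533]),
([33.43,-17.81,-31.67,13.83,-52.67,57.55],[.4177,.0243,.3772],[.442,.064,-.895]),
([-13,2,-21,-55.77,-38.84,-8.33],[.5228,-.0599,.258],[.681,.375,-.629]),
([.114,14.88,-15.37,-65.93,-55.25,15.33],[.5286,.1515,.2023],[.322,.751,-.577]),
([18.06,1.785,-44.35,46.66,-9.27,-144.67],[.5839,.0396,.2751],[.611,.076,-.788])]
def fk(q,k):
    d,L2,e,L3,off,a1,T=k; q=np.radians(q)
    E=lambda a,t:Ro.from_euler(a,t).as_matrix()
    Rf=E('z',q[0])@E('y',q[1]-q[2])           # x along forearm, pitch down
    w=E('z',q[0])@np.array([a1+L2*np.sin(q[1]),off,d+L2*np.cos(q[1])])+Rf@[L3,0,e]
    Rt=Rf@E('x',q[3]*S[0])@E('y',-q[4])        # x along tool
    z=Rt[:,0]; Rt=Rt@E('x',q[5]*S[1])
    return w+T*z,z,Rt
S=[1,1]
k0=[.2,.4,0,.4,-.16,0,.2]
def fit():
    best=None
    for s in(1,-1):
        S[0]=s
        r=least_squares(lambda k:np.concatenate([np.r_[fk(q,k)[0]-p,.3*(fk(q,k)[1]-z)] for q,p,z in D]),k0)
        if best is None or r.cost<best[0]: best=(r.cost,s,r.x,r.fun)
    S[0]=best[1]; return best
K=None
lo=[-179,-69,-61,-181,-171,-177];hi=[179,118,80,117,-9.2,177]
def ik(p,z,k,q0):
    r=least_squares(lambda q:np.r_[fk(np.r_[q,0],k)[0]-p,.3*(fk(np.r_[q,0],k)[1]-z)],q0[:5],bounds=(lo[:5],hi[:5]),x_scale=50)
    return r.x,np.sqrt(2*r.cost)
E
python3 - <<'E'
from fk import *
c,s,k,f=fit(); print(c,s,k.round(4)); print(np.abs(f.reshape(-1,6)).max(1).round(4))
C=load("wrist3"); ax=np.array([-.643,0,.766])
ob=np.array([[405,273],[293,258]])*.7
r=least_squares(lambda o:(np.concatenate([C.proj(W(np.array([o[0],o[1]+y,.068])+ax*l)) for y,l in((.035,.12),(-.035,.08))])-ob).ravel(),[.0117,-.0583]);o=np.r_[r.x,.068];print(o,r.fun)
for pit in(40,50,55,60):
    z=toold(0,pit)[:,2]
    for q0 in([15,5,-35,0,-20],[5,5,-35,-90,-20],[5,5,-35,60,-20],[5,5,-35,-150,-20]):
        out=[]
        for sl in(.105,.2,.3,.4):
            q,e=ik(W(o+[0,.035,0]+ax*sl),z,k,q0); out.append((q.round().astype(int).tolist(),round(e,3)))
        print(pit,out)
E
```

```text
0.03896368815061691 -1 [ 0.1241  0.4     0.0316  0.1009 -0.09    0.2875  0.2521]
[0.0757 0.0446 0.0941 0.0913 0.097  0.1395 0.0287]
[ 0.00581839 -0.06016015  0.068     ] [ 0.72777728  0.320529   -0.82351406 -0.11614377]
40 [([15, 27, -31, 117, -9], np.float64(0.099)), ([16, 11, -43, 117, -10], np.float64(0.065)), ([17, -4, -50, 117, -9], np.float64(0.011)), ([19, -16, -18, 14, -39], np.float64(0.0))]
40 [([12, 32, -61, -181, -47], np.float64(0.056)), ([12, 14, -61, -181, -31], np.float64(0.041)), ([17, -4, -50, 117, -9], np.float64(0.011)), ([19, -16, -18, 14, -39], np.float64(0.0))]
40 [([15, 27, -31, 117, -9], np.float64(0.099)), ([16, 11, -43, 117, -10], np.float64(0.065)), ([17, -4, -50, 117, -9], np.float64(0.011)), ([19, -16, -18, 14, -39], np.float64(0.0))]
40 [([12, 32, -61, -181, -47], np.float64(0.056)), ([12, 14, -61, -181, -31], np.float64(0.041)), ([12, -3, -58, -181, -15], np.float64(0.022)), ([19, -16, -18, 14, -39], np.float64(0.0))]
50 [([15, 29, -34, 117, -9], np.float64(0.063)), ([16, 13, -45, 117, -9], np.float64(0.031)), ([16, -1, -37, 22, -16], np.float64(0.0)),
[... 1299 characters left out ...]
 [([13, 31, -26, 23, -9], np.float64(0.037)), ([14, 16, -36, 24, -9], np.float64(0.008)), ([15, 3, -18, 6, -39], np.float64(0.0)), ([17, -3, 21, 5, -84], np.float64(0.0))]
60 [([12, 32, -51, -181, -23], np.float64(0.011)), ([14, 16, -36, 24, -9], np.float64(0.008)), ([15, 3, -18, 6, -39], np.float64(0.0)), ([17, -3, 21, 5, -84], np.float64(0.0))]
60 [([13, 31, -26, 23, -9], np.float64(0.037)), ([14, 16, -36, 24, -9], np.float64(0.008)), ([15, 3, -18, 6, -39], np.float64(0.0)), ([17, -3, 21, 5, -84], np.float64(0.0))]
60 [([12, 32, -51, -181, -23], np.float64(0.011)), ([12, 17, -50, -181, -9], np.float64(0.02)), ([15, 3, -18, 6, -39], np.float64(0.0)), ([17, -3, 21, 5, -84], np.float64(0.0))]
```

```bash
python3 - <<'E'
s=open('fk.py').read()
s=s.replace("d,L2,e,L3,off,a1,T=k;","d,L2,e,L3,off,a1,T,ux,j3o,wy,j4o,j5o=k;").replace("q[1]-q[2])  ","q[1]-q[2]+j3o)  ").replace("np.array([a1+L2*np.sin(q[1]),off,d+L2*np.cos(q[1])])","(np.array([a1,off,d])+E('y',q[1])@[ux,0,L2])").replace("q[3]*S[0])","q[3]*S[0]+j4o)").replace("-q[4])","-q[4]+j5o)").replace("return w+T*z","return w+T*z+wy*Rt[:,1]*0+wy*Rf[:,1]*0").replace("k0=[.2,.4,0,.4,-.16,0,.2]","k0=[.2,.4,0,.4,-.16,0,.2,0,0,0,0,0]")
open('fk.py','w').write(s)
E
python3 - <<'E'
from fk import *
for s in(1,-1):
    S[0]=s
    # rotation-only check
    print(s,[np.degrees(np.arccos(np.clip(fk(q,k0)[1]@z/np.linalg.norm(z),-1,1))).round(1) for q,p,z in D])
c,s,k,f=fit(); print(c,s,k.round(4)); print(np.abs(f.reshape(-1,6)).max(1).round(4))
E
```

```text
1 [np.float64(0.0), np.float64(70.1), np.float64(18.4), np.float64(21.9), np.float64(62.5), np.float64(97.2), np.float64(13.5)]
-1 [np.float64(0.0), np.float64(0.0), np.float64(0.0), np.float64(0.0), np.float64(0.0), np.float64(0.0), np.float64(0.0)]
0.02182041059970675 -1 [ 1.32600e-01  4.37800e-01  3.91000e-02  1.64100e-01 -7.24000e-02
  5.50000e-02  2.83300e-01  1.70700e-01  1.74000e-02  3.99137e+01
 -1.77500e-01 -1.69000e-02]
[0.0731 0.0201 0.0767 0.0436 0.0731 0.0615 0.0308]
```

```bash
cat > fk.py <<'E'
from h import *
from scipy.optimize import least_squares
D=[([83.97,22.09,.38,0,-68.41,-14.82],[.2222,.5836,.2405]),([71.675,-15.03,-56.1,64.48,-39.52,-14.28],[.342,.2887,.3327]),
([25.836,-27.91,-61.185,93.65,-9.21,-9.6],[.3887,.1485,.4084]),([33.43,-17.81,-31.67,13.83,-52.67,57.55],[.4177,.0243,.3772]),
([-13,2,-21,-55.77,-38.84,-8.33],[.5228,-.0599,.258]),([.114,14.88,-15.37,-65.93,-55.25,15.33],[.5286,.1515,.2023]),
([18.06,1.785,-44.35,46.66,-9.27,-144.67],[.5839,.0396,.2751]),([10.34,-12.27,-26.43,-15.95,-35.72,-69.0],[.4767,-.0223,.3532]),
([-13.53,6.25,-12.47,-58.1,-71.38,10.82],[.4798,.0356,.2925]),([-10.07,13.43,-17.39,-66.7,-53.8,15.28],[.5353,.0571,.2021]),
([14.25,-6.16,-18.54,-.6,-64.75,-29.71],[.441,-.0501,.35]),([-11.15,12.35,-18.08,-71.47,-32.16,2.89],[.6,-.0222,.203]),([32.0,-8.97,-20.93,10.67,-70.46,5.4],[.4232,.0202,.3798])]
E_=lambda a,t:Ro.from_euler(a,t).as_matrix()
def frames(q):
    q=np.radians(q);A=E_('z',q[0]);B=A@E_('y',q[1]);F=A@E_('y',q[1]-q[2]);G=F@E_('x',-q[3]);H=G@E_('y',-q[4]);return A,B,F,G,H
X,res,rk,_=np.linalg.lstsq(np.vstack([np.hstack(frames(q)) for q,p in D]),np.concatenate([p for q,p in D]),rcond=1e-6)
def fk(q): f=frames(q); return np.hstack(f)@X,f[4][:,0]
lo=[-179,-69,-61,-181,-171];hi=[179,118,80,117,-9.2]
def ik(p,z,q0):
    r=least_squares(lambda q:np.r_[fk(q)[0]-p,.3*(fk(q)[1]-z)],q0,bounds=(lo,hi),x_scale=50); return r.x,np.sqrt(2*r.cost)
E
cat > t.py <<'E'
from fk import *
print(X.reshape(5,3).round(4),rk,max(np.linalg.norm(fk(q)[0]-p) for q,p in D))
ax=np.array([-.643,0,.766]);o=np.array([.006,-.060,.068])
for pit in(30,40,50,57,65):
    z=toold(0,pit)[:,2]
    for q0 in([15,5,-35,0,-20],[5,5,-35,-90,-20],[5,5,-35,100,-20],[5,5,-35,-170,-20]):
        out=[]
        for sl in(.105,.2,.3):
            q,e=ik(W(o+[0,.035,0]+ax*sl),z,q0); out.append((q.round().astype(int).tolist(),round(float(e),3)))
        print(pit,out)
E
python3 t.py
```

```text
[[ 1.000e-04 -0.000e+00  1.606e-01]
 [ 0.000e+00 -0.000e+00  5.649e-01]
 [ 2.109e-01 -0.000e+00 -1.000e-04]
 [ 2.109e-01 -7.990e-02  0.000e+00]
 [ 2.875e-01 -7.990e-02 -0.000e+00]] 11 0.00011662779434590873
30 [([-12, 23, -25, -134, -23], 0.0), ([-3, 9, -23, -103, -9], 0.002), ([-1, -2, -27, -88, -9], 0.033)]
30 [([-12, 23, -25, -134, -23], 0.0), ([-3, 9, -23, -103, -9], 0.002), ([-1, -2, -27, -88, -9], 0.033)]
30 [([4, 17, -39, 117, -9], 0.142), ([3, 6, -46, 117, -9], 0.121), ([-1, -2, -27, -88, -9], 0.033)]
30 [([-12, 23, -25, -134, -23], 0.0), ([-3, 9, -23, -103, -9], 0.002), ([-1, -2, -27, -88, -9], 0.033)]
40 [([-4, 21, -18, -111, -9], 0.026), ([3, 10, -22, -74, -9], 0.048), ([19, -5, -46, 42, -9], 0.045)]
40 [([-4, 21, -18, -111, -9], 0.026), ([3, 10, -22, -75, -9], 0.048), ([19, -5, -46, 42, -9], 0.045)]
40 [([3, 18, -40, 117, -9], 0.101), ([3, 10, -22, -74, -9], 0.048), ([19, -5, -46, 42, -9], 0.045)]
40 [([-4, 21, -18, -111, -9], 0.026), ([3, 10, -22, -74, -9], 0.048), ([19, -5, -46, 42, -9], 0.045)]
50 [([17, 21, -24, -4, -9], 0.042), ([19, 9, -38, 29, -9], 0.03), ([19, -4,
[... 413 characters left out ...]
0.0)]
57 [([18, 21, -31, 25, -9], 0.018), ([19, 9, -40, 39, -10], 0.0), ([25, -2, -36, 22, -26], 0.0)]
57 [([18, 21, -31, 25, -9], 0.018), ([19, 9, -40, 39, -10], 0.0), ([25, -2, -36, 22, -26], 0.0)]
57 [([-8, 23, -34, -181, -9], 0.078), ([-9, 12, -40, -181, -9], 0.099), ([-11, 2, -46, -181, -9], 0.131)]
65 [([20, 22, -25, 16, -20], 0.0), ([22, 12, -26, 13, -28], 0.0), ([24, 1, -26, 12, -39], 0.0)]
65 [([20, 22, -25, 16, -20], 0.0), ([22, 12, -26, 13, -28], 0.0), ([24, 1, -26, 12, -39], 0.0)]
65 [([20, 22, -25, 16, -20], 0.0), ([22, 12, -26, 13, -28], 0.0), ([24, 1, -26, 12, -39], 0.0)]
65 [([-9, 23, -34, -181, -9], 0.106), ([-10, 13, -41, -181, -9], 0.128), ([-11, 3, -46, -181, -9], 0.161)]
```

```bash
cat > t.py <<'E'
from fk import *
ax=np.array([-.643,0,.766]);o=np.array([.006,-.060,.068])
base=o+[0,.035,0]
for pit in(20,25,30):
  g=W(base+ax*.103); R=toold(0,pit); z=R[:,2]
  S_=[("A",[.48,-.02,.36],toold(10,60)),("B",[.46,-.03,.33],toold(45,45)),("C",g-.15*z,toold(30,pit)),("D",g-.1*z,R),("E",g,R)]
  S_+=[("F%d"%i,g+.03*i*np.array([-.638,-.078,.766]),R) for i in(1,2,3)]
  f=S_[-1][1]
  S_+=[("G",f+[-.05,0,.02],R),("G2",f+[-.12,-.03,.04],toold(15,pit)),("H",[.45,-.1,.3],toold(40,pit+10)),("I",[.45,-.2,.3],toold(40,pit+25)),("J",[.46,-.288,.25],toold(25,pit+40)),("K",[.46,-.288,.11],toold(25,pit+40))]
  q=np.array([10.3,-12.3,-26.4,-16,-35.7]); pp=None
  print(pit)
  for n,p,Rr in S_:
    p=np.array(p)
    if pp is not None:   # continuity
        from scipy.spatial.transform import Slerp
        sl=Slerp([0,1],Ro.from_matrix([pp[1],Rr])); mn=-99
        for a in np.linspace(.1,1,10):
            q,e=ik(pp[0]+(p-pp[0])*a,sl(a).as_matrix()[:,2],np.clip(q,np.array(lo)+.1,np.array(hi)-.1)); mn=max(mn,q[4]); em=e if a<.15 else max(em,e)
    else: q,em=ik(p,Rr[:,2],q); mn=q[4]
    pp=(p,Rr); print(n,p.round(3),q.round().astype(int),"maxj5 %.0f err %.3f"%(mn,em))
E
python3 t.py
```

```text
20
A [ 0.48 -0.02  0.36] [ 17 -10 -25   0 -45] maxj5 -45 err 0.000
B [ 0.46 -0.03  0.33] [-13  -2 -13 -45 -64] maxj5 -45 err 0.000
C [0.536 0.035 0.198] [-24  16 -29 -95 -56] maxj5 -53 err 0.000
D [0.582 0.041 0.181] [ -22   18  -43 -141  -46] maxj5 -45 err 0.000
E [0.676 0.052 0.147] [ -17   28  -35 -148  -46] maxj5 -46 err 0.000
F1 [0.657 0.05  0.17 ] [ -17   24  -36 -146  -43] maxj5 -43 err 0.000
F2 [0.637 0.048 0.193] [ -18   19  -36 -142  -40] maxj5 -40 err 0.000
F3 [0.618 0.045 0.216] [ -18   15  -36 -138  -36] maxj5 -36 err 0.000
G [0.568 0.045 0.236] [ -19    8  -39 -133  -34] maxj5 -34 err 0.000
G2 [0.498 0.015 0.256] [-24   1 -34 -98 -43] maxj5 -34 err 0.000
H [ 0.45 -0.1   0.3 ] [-35   5 -16 -64 -73] maxj5 -45 err 0.000
I [ 0.45 -0.2   0.3 ] [-35   8  -7 -47 -74] maxj5 -73 err 0.000
J [ 0.46  -0.288  0.25 ] [-31  11  -8 -31 -60] maxj5 -60 err 0.000
K [ 0.46  -0.288  0.11 ] [-33  21 -16 -38 -47] maxj5 -47 err 0.000
25
A [ 0.48 -0.02  0.36] [ 17 -10 -25   0 -45] maxj5 -45 err 0.000
B [ 0.46 -0.03  0.33] [-13  -2 -13 -45 -64] maxj5 -45 err 0.000
C [0.541 0.036 0.21 ] [-19  12
[... 1013 characters left out ...]
17  -17] maxj5 -17 err 0.000
E [0.676 0.052 0.147] [ -12   23  -26 -134  -23] maxj5 -18 err 0.000
F1 [0.657 0.05  0.17 ] [ -11   19  -25 -128  -20] maxj5 -20 err 0.000
F2 [0.637 0.048 0.193] [  -9   14  -24 -118  -15] maxj5 -15 err 0.000
F3 [0.618 0.045 0.216] [  -3   10  -23 -103   -9] maxj5 -9 err 0.000
G [0.568 0.045 0.236] [  -3    4  -27 -101   -9] maxj5 -9 err 0.006
G2 [0.498 0.015 0.256] [ -8  -4 -30 -75 -26] maxj5 -9 err 0.006
H [ 0.45 -0.1   0.3 ] [-27   2 -15 -53 -67] maxj5 -30 err 0.000
I [ 0.45 -0.2   0.3 ] [-27   6  -7 -36 -70] maxj5 -68 err 0.000
J [ 0.46  -0.288  0.25 ] [-25  11  -9 -19 -60] maxj5 -60 err 0.000
K [ 0.46  -0.288  0.11 ] [-25  20 -18 -25 -44] maxj5 -44 err 0.000
```

```bash
python3 - <<'E'
from h import *
print(delta([.48,-.02,.36],toold(10,60)),delta([.46,-.03,.33],toold(45,45),np.array([.48,-.02,.36]),toold(10,60)))
E
```

```text
[-0.094, 0.141, -0.134, 3.862, -4.831, -13.73] [-0.373, -0.254, -0.486, 3.409, -0.373, 1.496]
```

Call:
arm_command([
  [-0.05,0.07,-0.07,1.9,-2.4,-6.9,-0.3],
  [-0.09,0.14,-0.13,3.9,-4.8,-13.7,-0.3],
  [-0.09,0.14,-0.13,3.9,-4.8,-13.7,-0.3],
  [-0.09,0.14,-0.13,3.9,-4.8,-13.7,-0.3],
  [-0.09,0.14,-0.13,3.9,-4.8,-13.7,-0.3],
  [-0.09,0.14,-0.13,3.9,-4.8,-13.7,-0.3],
  [-0.09,0.14,-0.13,3.9,-4.8,-13.7,-0.3],
  [-0.09,0.14,-0.13,3.9,-4.8,-13.7,-0.3],
])

```text
time_s: 11.47
tcp_pos: [0.4762, -0.0226, 0.3651]
ee_rot: [[-0.824, -0.283, 0.491], [-0.243, 0.959, 0.146], [-0.512, 0.001, -0.859]]
wrist_force: [0.4, -0.5, 0.3]
gripper_width: 0.649
gripper_force: 0.0
```

```bash
python3 - <<'E'
from h import *
from station import sense
print(sense()["joints"].round(1))
print(delta([.46,-.03,.33],toold(45,45)))
E
```

```text
[ 17.  -11.  -25.3   0.4 -44.9 -90.8]
[-0.381, -0.24, -0.491, 3.31, -0.259, 2.111]
```

Call:
arm_command([
  [-0.38,-0.24,-0.49,3.3,-0.3,2.1,-0.3],
  [-0.38,-0.24,-0.49,3.3,-0.3,2.1,-0.3],
  [-0.38,-0.24,-0.49,3.3,-0.3,2.1,-0.3],
  [-0.38,-0.24,-0.49,3.3,-0.3,2.1,-0.3],
  [-0.38,-0.24,-0.49,3.3,-0.3,2.1,-0.3],
  [-0.38,-0.24,-0.49,3.3,-0.3,2.1,-0.3],
  [-0.38,-0.24,-0.49,3.3,-0.3,2.1,-0.3],
  [-0.38,-0.24,-0.49,3.3,-0.3,2.1,-0.3],
])

```text
time_s: 12.13
tcp_pos: [0.4615, -0.031, 0.3262]
ee_rot: [[-0.439, -0.788, 0.432], [-0.557, 0.616, 0.558], [-0.705, 0.004, -0.709]]
wrist_force: [-0.0, -0.1, 0.1]
gripper_width: 0.652
gripper_force: 0.0
```

```bash
python3 - <<'E'
from h import *
from station import sense
print(sense()["joints"].round(1))
print(delta([.541,.036,.21],toold(30,25)))
E
```

```text
[-12.7  -2.  -13.5 -45.2 -64.3 -10.2]
[0.219, -0.35, 0.148, 0.977, -2.197, 15.406]
```

Call:
arm_command([
  [0.22,-0.35,0.15,0.5,-1.1,4,-0.3],
  [0.22,-0.35,0.15,1,-2.2,8,-0.3],
  [0.22,-0.35,0.15,1,-2.2,12,-0.3],
  [0.22,-0.35,0.15,1,-2.2,15.4,-0.3],
  [0.22,-0.35,0.15,1,-2.2,15.4,-0.3],
  [0.22,-0.35,0.15,1,-2.2,15.4,-0.3],
  [0.22,-0.35,0.15,1,-2.2,15.4,-0.3],
  [0.22,-0.35,0.15,1,-2.2,15.4,-0.3],
])

```text
time_s: 12.8
tcp_pos: [0.5408, 0.0351, 0.2118]
ee_rot: [[-0.339, -0.598, 0.726], [-0.256, 0.802, 0.54], [-0.905, -0.003, -0.425]]
wrist_force: [0.2, -0.0, 1.2]
gripper_width: 0.647
gripper_force: 0.0
```

```bash
python3 - <<'E'
from h import *
from station import sense
print(sense()["joints"].round(1))
print(delta([.586,.041,.189],toold(0,25)))
E
```

```text
[-18.8  11.3 -25.5 -87.5 -48.3  28.1]
[0.469, -0.001, 0.223, 0.383, -2.221, 4.572]
```

Call:
arm_command([
  [0.47,0,0.22,0.4,-2.2,4.6,-0.3],
  [0.47,0,0.22,0.4,-2.2,4.6,-0.3],
  [0.47,0,0.22,0.4,-2.2,4.6,-0.3],
  [0.47,0,0.22,0.4,-2.2,4.6,-0.3],
  [0.47,0,0.22,0.4,-2.2,4.6,-0.3],
  [0.47,0,0.22,0.4,-2.2,4.6,-0.3],
  [0.47,0,0.22,0.4,-2.2,4.6,-0.3],
  [0.47,0,0.22,0.4,-2.2,4.6,-0.3],
])

```text
time_s: 13.47
tcp_pos: [0.5865, 0.0413, 0.1904]
ee_rot: [[-0.416, -0.123, 0.901], [-0.055, 0.992, 0.11], [-0.908, -0.004, -0.42]]
wrist_force: [0.5, -0.2, 1.0]
gripper_width: 0.648
gripper_force: 0.0
```

```bash
python3 - <<'E'
from h import *
from station import sense,capture
s=sense();print(s["joints"].round(1))
c=capture("wrist");np.savez("pics/wrist4.npz",**c);C=load("wrist4")
cv2.imwrite("pics/w4.png",cv2.resize(C.im,(800,600)))
ax=np.array([-.643,0,.766]);o=np.array([.006,-.060,.068])
k=lambda P:(C.proj(P)*800/560).round().tolist()
for y,l in((.035,.12),(-.035,.08)): print(k(W(o+[0,y,0]+ax*l)))
print("mouth",k(W(o+[0,.035,0]+ax*.07)))
p=s["tcp_pos"];z=s["ee_rot"][:,2];print("tool line",k([p+z*.05,p+z*.1]))
print(delta(W(o+[0,.035,0]+ax*.103),toold(0,25)))
E
```

```text
[ -18.1   13.3  -37.4 -133.9  -32.2   60.1]
[[404.0, 334.0]]
[[266.0, 275.0]]
mouth [[404.0, 263.0]]
tool line [[404.0, 354.0], [404.0, 311.0]]
[-0.0, 0.003, 0.004, 0.181, 0.016, 9.955]
```

View pics/w4.png

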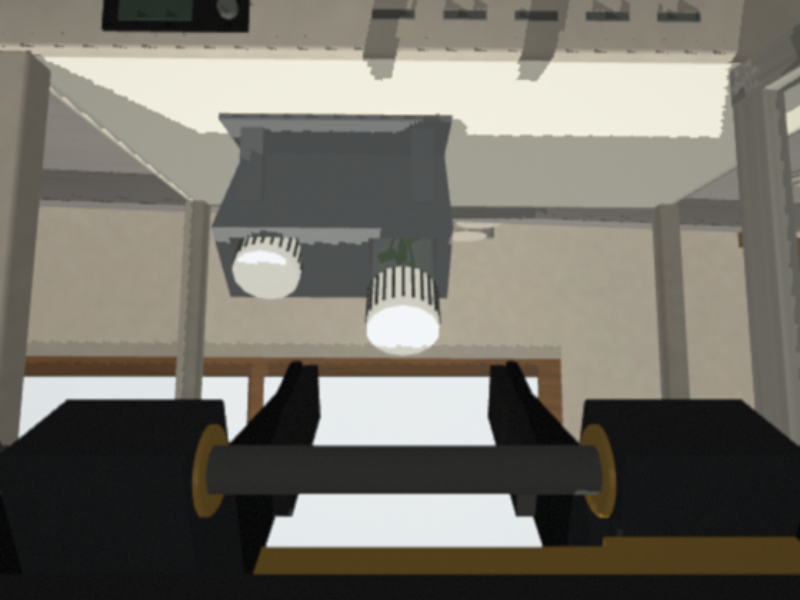

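The cap's top is at (403,329), centred on the tool line (404) and within about 2 mm of the prediction, so I'll advance.

Call:
arm_command([
  [0,0,0,0.1,0,2,-0.3],
  [0,0,0,0.1,0,4,-0.3],
  [0,0,0,0.15,0,6,-0.3],
  [0,0,0,0.15,0,8,-0.3],
  [0,0,0,0.2,0,9,-0.3],
  [0,0,0,0.2,0,10,-0.3],
  [0,0,0,0.2,0,10,-0.3],
  [0,0,0,0.2,0,10,-0.3],
])

```text
time_s: 14.18
tcp_pos: [0.6748, 0.0523, 0.1447]
ee_rot: [[-0.419, -0.122, 0.9], [-0.053, 0.993, 0.109], [-0.906, -0.002, -0.423]]
wrist_force: [-0.2, -0.0, 0.1]
gripper_width: 0.649
gripper_force: 0.0
```

Call:
arm_command([
  [0,0,0,0,0,0,1],
  [0,0,0,0,0,0,1],
  [0,0,0,0,0,0,1],
  [0,0,0,0,0,0,1],
  [0,0,0,0,0,0,1],
  [0,0,0,0,0,0,1],
  [0,0,0,0,0,0,1],
])

```text
time_s: 14.77
tcp_pos: [0.6749, 0.0521, 0.1454]
ee_rot: [[-0.418, -0.121, 0.9], [-0.053, 0.993, 0.108], [-0.907, -0.002, -0.422]]
wrist_force: [-4.1, -1.3, 3.7]
gripper_width: 0.377
gripper_force: 30.0
```

```bash
python3 - <<'E'
from h import *
from station import sense
s=sense();print(s["wrist_force"],s["tcp_pos"],s["gripper_width"],s["gripper_force"])
d=np.array([np.cos(V[2])*-.643,np.sin(V[2])*-.643,.766])
print("per cm along axis",s["ee_rot"].T@d, delta(s["tcp_pos"],toold(0,25)))
E
```

```text
[-4.13745113 -1.26354436  3.6793113 ] [0.67489997 0.05205078 0.1453973 ] 0.37660695904715974 29.988682894036174
per cm along axis [-0.42354737 -0.00198373 -0.90598493] [-0.001, 0.001, 0.002, 0.0, 0.0, 0.0]
```

Call:
arm_command([
  [0,0,0,-0.21,0,-0.45,1],
  [0,0,0,-0.42,0,-0.91,1],
  [0,0,0,-0.64,0,-1.36,1],
  [0,0,0,-0.85,0,-1.81,1],
  [0,0,0,-1.06,0,-2.26,1],
  [0,0,0,-1.27,0,-2.72,1],
  [0,0,0,-1.48,0,-3.17,1],
  [0,0,0,-1.69,0,-3.62,1],
])

```text
time_s: 15.43
tcp_pos: [0.649, 0.0491, 0.1758]
ee_rot: [[-0.419, -0.121, 0.9], [-0.053, 0.993, 0.108], [-0.906, -0.002, -0.423]]
wrist_force: [1.0, -0.8, -1.8]
gripper_width: 0.381
gripper_force: 30.0
```

Call:
arm_command([
  [0,0,0,-0.3,0,-0.63,1],
  [0,0,0,-0.59,0,-1.27,1],
  [0,0,0,-0.89,0,-1.9,1],
  [0,0,0,-1.19,0,-2.54,1],
  [0,0,0,-1.48,0,-3.17,1],
  [0,0,0,-1.78,0,-3.8,1],
  [0,0,0,-2.1,0,-4.5,1],
  [0,0,0,-2.1,0,-4.5,1],
])

```text
time_s: 16.1
tcp_pos: [0.6171, 0.0454, 0.2153]
ee_rot: [[-0.417, -0.121, 0.901], [-0.054, 0.993, 0.108], [-0.907, -0.004, -0.421]]
wrist_force: [-0.1, 0.3, -1.2]
gripper_width: 0.379
gripper_force: 30.0
```

```bash
python3 - <<'E'
from h import *
from station import sense,capture
s=sense();print(s["joints"].round(1),s["tcp_pos"],s["wrist_force"],s["gripper_width"])
c=capture("side");np.savez("pics/side5.npz",**c);B=load("side5")
cv2.imwrite("pics/s5.png",cv2.resize(B.im[120:345,140:440],(800,600)))
p=s["tcp_pos"]; R=toold(0,25)
print(delta(p+[-.05,0,.02],R),delta([.498,.015,.256],toold(15,25)))
E
```

```text
[ -14.1   12.   -30.7 -129.3  -24.8   51.4] [0.6171069  0.04539859 0.21525145] [-0.0633263   0.31145294 -1.2116244 ] 0.3785898141728783
[-0.001, 0.002, 0.003, 0.234, 0.594, -5.397] [-0.239, 0.001, -0.108, 1.402, -1.594, -12.823]
```

View pics/s5.png

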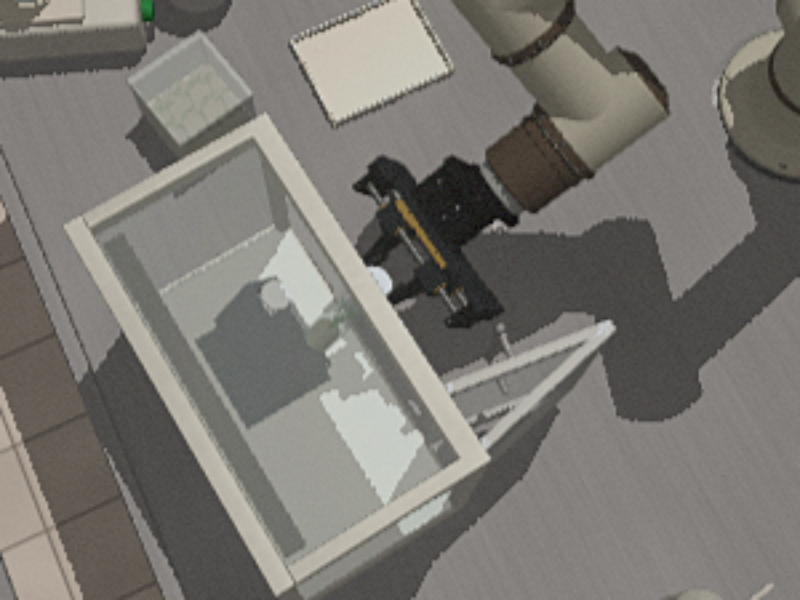

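The tube is held, cap at (378,282), and its foot at (325,335) is clear of the well. The vial and door haven't moved. Next I'll bring it straight out.

```bash
python3 - <<'E'
from h import *
from station import sense
s=sense();p=s["tcp_pos"]; R=toold(0,25)
a=p+[-.12,-.015,.04]; print(delta(a,R)); 
print(delta([.45,-.1,.32],toold(40,35),a,R))
b=(np.array([.45,-.1,.32]),toold(40,35)); print(delta([.46,-.24,.27],toold(35,57),*b))
E
```

```text
[-0.001, 0.002, 0.003, 1.464, -0.05, -12.653]
[-0.605, 0.167, -0.349, -3.264, -12.378, -8.458]
[0.061, 0.384, 0.063, 9.573, -10.287, -4.954]
```

Call:
arm_command([
  [0,0,0,0.25,0,-2,1],
  [0,0,0,0.5,0,-4,1],
  [0,0,0,0.75,0,-6,1],
  [0,0,0,1,0,-8,1],
  [0,0,0,1.2,0,-10,1],
  [0,0,0,1.4,0,-12,1],
  [0,0,0,1.5,0,-12.6,1],
  [0,0,0,1.5,0,-12.6,1],
])

```text
time_s: 16.82
tcp_pos: [0.4968, 0.0314, 0.2538]
ee_rot: [[-0.418, -0.122, 0.9], [-0.054, 0.993, 0.109], [-0.907, -0.003, -0.421]]
wrist_force: [1.0, 0.5, -0.8]
gripper_width: 0.382
gripper_force: 30.0
```

Call:
arm_command([
  [-0.08,0.02,-0.05,-0.5,-1.6,-1.1,1],
  [-0.16,0.04,-0.09,-0.9,-3.2,-2.2,1],
  [-0.24,0.06,-0.14,-1.3,-4.8,-3.3,1],
  [-0.32,0.09,-0.18,-1.8,-6.5,-4.4,1],
  [-0.4,0.11,-0.23,-2.2,-8.2,-5.6,1],
  [-0.48,0.13,-0.28,-2.6,-9.9,-6.7,1],
  [-0.56,0.15,-0.32,-3,-11.4,-7.8,1],
  [-0.6,0.17,-0.35,-3.3,-12.4,-8.5,1],
])

```text
time_s: 17.48
tcp_pos: [0.451, -0.1024, 0.3188]
ee_rot: [[-0.395, -0.729, 0.56], [-0.422, 0.685, 0.594], [-0.816, -0.002, -0.578]]
wrist_force: [0.2, -0.8, -0.5]
gripper_width: 0.383
gripper_force: 30.0
```

```bash
python3 - <<'E'
from h import *
from station import sense
s=sense();print(s["joints"].round(1),s["gripper_width"])
print(delta([.46,-.25,.26],toold(30,65)))
E
```

```text
[-30.8   1.7 -13.4 -57.3 -71.2   5.7] 0.38300326487702374
[0.11, 0.517, 0.134, 10.668, -10.754, -4.863]
```

Call:
arm_command([
  [0.02,0.07,0.02,1.4,-1.4,-0.6,1],
  [0.03,0.14,0.04,2.7,-2.7,-1.2,1],
  [0.05,0.21,0.05,4.1,-4.1,-1.9,1],
  [0.06,0.28,0.07,5.5,-5.5,-2.5,1],
  [0.08,0.35,0.09,6.9,-6.9,-3.2,1],
  [0.09,0.42,0.11,8.3,-8.3,-3.8,1],
  [0.1,0.48,0.12,9.7,-9.7,-4.4,1],
  [0.11,0.52,0.13,10.7,-10.8,-4.9,1],
])

```text
time_s: 18.15
tcp_pos: [0.4597, -0.2483, 0.2586]
ee_rot: [[-0.724, -0.603, 0.335], [-0.548, 0.798, 0.251], [-0.419, -0.001, -0.908]]
wrist_force: [-0.1, 0.3, -1.6]
gripper_width: 0.384
gripper_force: 30.0
```

```bash
python3 - <<'E'
from h import *
from station import sense
s=sense();print(s["joints"].round(1),s["gripper_width"])
print(delta([.46,-.287,.15],toold(30,65)))
E
```

```text
[-24.    8.6 -10.2 -24.7 -60.9 -18.7] 0.38443220969195785
[-0.001, -0.004, 0.002, 6.648, -3.09, 8.895]
```

Call:
arm_command([
  [0,0,0,0.9,-0.4,1.2,1],
  [0,0,0,1.9,-0.9,2.5,1],
  [0,0,0,2.9,-1.3,3.9,1],
  [0,0,0,3.9,-1.8,5.3,1],
  [0,0,0,4.9,-2.3,6.6,1],
  [0,0,0,5.8,-2.7,7.8,1],
  [0,0,0,6.6,-3.1,8.9,1],
  [0,0,0,6.6,-3.1,8.9,1],
])

```text
time_s: 18.82
tcp_pos: [0.459, -0.2859, 0.1476]
ee_rot: [[-0.726, -0.601, 0.333], [-0.544, 0.799, 0.255], [-0.42, 0.004, -0.908]]
wrist_force: [0.5, 0.1, -2.2]
gripper_width: 0.381
gripper_force: 30.0
```

```bash
python3 - <<'E'
from h import *
from station import sense,capture
s=sense();print(s["tcp_pos"],s["wrist_force"],s["gripper_width"]);p=s["tcp_pos"]
o=[]
for n in("side","scene"):
    c=capture(n);np.savez(f"pics/{n}6.npz",**c);C=load(n+"6")
    u=C.proj([p])[0].astype(int); x0,y0=u[0]-50,u[1]-60; o.append(cv2.resize(C.im[y0:y0+120,x0:x0+100],(400,480),interpolation=2))
    print(n,((C.proj([p+[0,0,.018],p-[0,0,.102],[.46,-.287,.003]])-[x0,y0])*4).round().tolist())
cv2.imwrite("pics/p6.png",np.hstack(o))
print(delta([.46,-.287,.112],toold(30,65)))
E
```

```text
[ 0.45904712 -0.28590818  0.14762544] [ 0.53664139  0.12529573 -2.2198219 ] 0.38145837401276644
side [[201.0, 232.0], [200.0, 305.0], [198.0, 328.0]]
scene [[206.0, 233.0], [182.0, 281.0], [174.0, 295.0]]
[-0.001, -0.002, 0.001, 1.678, -0.023, 3.504]
```

View pics/p6.png

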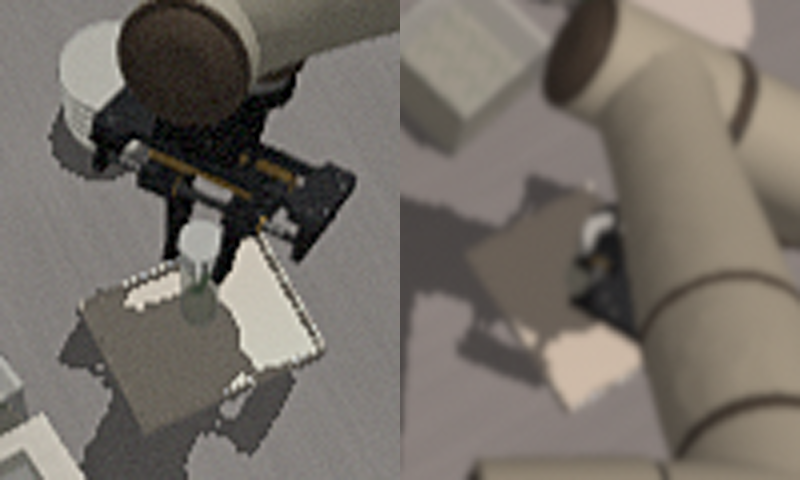

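In the side crop the cap is at (200,240) and the foot at (200,308), both close to the prediction. The tube is upright over the tray, so I'll lower it slowly.

Call:
arm_command([
  [0,0,0,0.25,0,0.55,1],
  [0,0,0,0.5,0,1.09,1],
  [0,0,0,0.76,0,1.63,1],
  [0,0,0,1.01,0,2.18,1],
  [0,0,0,1.22,0,2.63,1],
  [0,0,0,1.34,0,2.9,1],
  [0,0,0,1.43,0,3.09,1],
  [0,0,0,1.47,0,3.18,1],
])

```text
time_s: 19.58
tcp_pos: [0.4605, -0.2867, 0.1167]
ee_rot: [[-0.723, -0.602, 0.338], [-0.548, 0.798, 0.25], [-0.421, -0.004, -0.907]]
wrist_force: [0.1, -0.7, -0.7]
gripper_width: 0.378
gripper_force: 30.0
```

Call:
arm_command([
  [0,0,0,0.03,0,0.07,1],
  [0,0,0,0.06,0,0.14,1],
  [0,0,0,0.08,0,0.18,1],
  [0,0,0,0.08,0,0.18,1],
])

```text
time_s: 19.92
tcp_pos: [0.4606, -0.2868, 0.1152]
ee_rot: [[-0.723, -0.602, 0.339], [-0.548, 0.798, 0.25], [-0.421, -0.005, -0.907]]
wrist_force: [0.1, 0.5, -0.6]
gripper_width: 0.383
gripper_force: 30.0
```

Call:
arm_command([
  [0,0,0,0.04,0,0.09,1],
  [0,0,0,0.08,0,0.18,1],
  [0,0,0,0.13,0,0.27,1],
  [0,0,0,0.17,0,0.36,1],
  [0,0,0,0.21,0,0.45,1],
  [0,0,0,0.25,0,0.54,1],
  [0,0,0,0.25,0,0.54,1],
])

```text
time_s: 20.5
tcp_pos: [0.4605, -0.2867, 0.1089]
ee_rot: [[-0.723, -0.602, 0.338], [-0.548, 0.798, 0.25], [-0.421, -0.004, -0.907]]
wrist_force: [-0.9, 0.1, -1.9]
gripper_width: 0.382
gripper_force: 30.0
```

Call:
arm_command([
  [0,0,0,0.03,0,0.06,1],
  [0,0,0,0.05,0,0.12,1],
  [0,0,0,0.08,0,0.18,1],
  [0,0,0,0.08,0,0.18,1],
])

```text
time_s: 20.83
tcp_pos: [0.4607, -0.2868, 0.1072]
ee_rot: [[-0.723, -0.602, 0.339], [-0.548, 0.798, 0.25], [-0.421, -0.005, -0.907]]
wrist_force: [0.1, 0.0, -0.3]
gripper_width: 0.382
gripper_force: 30.0
```

Call:
arm_command([
  [0,0,0,0.03,0,0.06,1],
  [0,0,0,0.05,0,0.12,1],
  [0,0,0,0.08,0,0.18,1],
  [0,0,0,0.08,0,0.18,1],
])

```text
time_s: 21.17
tcp_pos: [0.4613, -0.2868, 0.1069]
ee_rot: [[-0.722, -0.603, 0.34], [-0.549, 0.798, 0.25], [-0.422, -0.006, -0.906]]
wrist_force: [-0.9, 0.7, 7.6]
gripper_width: 0.379
gripper_force: 30.0
```

Call:
arm_command([
  [0,0,0,0,0,-0.1,0.2],
  [0,0,0,0,0,-0.1,0],
  [0,0,0,0,0,-0.1,-0.2],
  [0,0,0,0,0,-0.1,-0.4],
  [0,0,0,0,0,-0.1,-0.4],
  [0,0,0,0,0,-0.1,-0.4],
  [0,0,0,0,0,-0.1,-0.4],
  [0,0,0,0,0,-0.1,-0.4],
])

```text
time_s: 21.83
tcp_pos: [0.4603, -0.287, 0.106]
ee_rot: [[-0.723, -0.602, 0.339], [-0.548, 0.798, 0.25], [-0.421, -0.005, -0.907]]
wrist_force: [-0.9, 0.7, 0.9]
gripper_width: 0.692
gripper_force: 0.0
```

Call:
arm_command([
  [0,0,0,0,0,-1,-0.4],
  [0,0,0,0,0,-2.5,-0.4],
  [0,0,0,0,0,-4.5,-0.4],
  [0,0,0,0,0,-7,-0.4],
  [0,0,0,0,0,-10,-0.4],
  [0,0,0,0,0,-13,-0.4],
  [0,0,0,0,0,-16,-0.4],
  [0,0,0,0,0,-18,-0.4],
])

```text
time_s: 22.5
tcp_pos: [0.3986, -0.3333, 0.2733]
ee_rot: [[-0.722, -0.602, 0.342], [-0.549, 0.799, 0.246], [-0.421, -0.01, -0.907]]
wrist_force: [0.6, -0.2, 0.3]
gripper_width: 0.694
gripper_force: 0.0
```

```bash
python3 - <<'E'
from h import *
from station import capture
c=capture("side");np.savez("pics/side7.npz",**c);B=load("side7")
cv2.imwrite("pics/s7.png",cv2.resize(B.im[60:345,100:480],(800,600)))
print((B.proj([[.461,-.287,.003],[.461,-.287,.123]])-[100,60])*800/380)
E
```

```text
[[375.38008624 170.90785243]
 [375.60802988 134.12284001]]
```

View pics/s7.png

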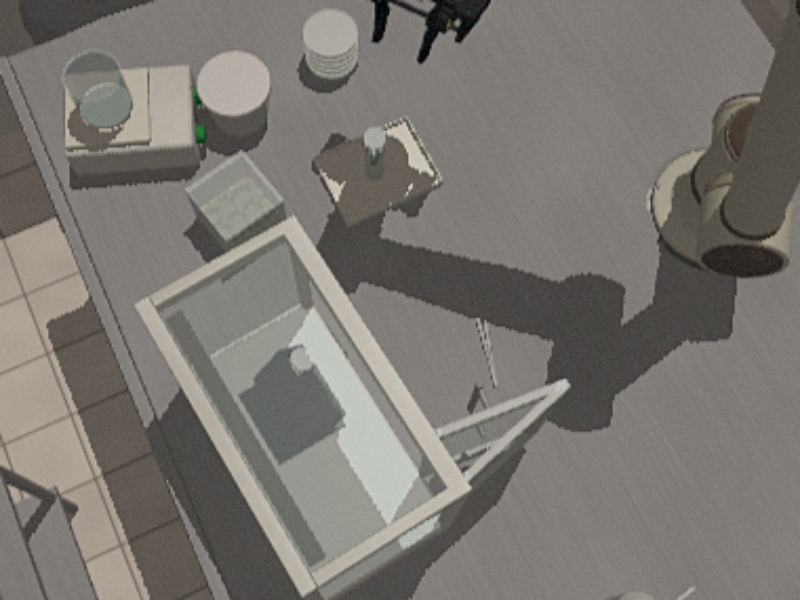

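The tube stands upright in the tray, cap at (375,137) and foot at (375,172). The vial is still in its well at (300,358), the door is folded at (568,383), and nothing else has moved.

```bash
python3 -c "
from station import finish_job
print(finish_job())"
```

```text
the job is handed in; nothing more can be done
None
```

The job is handed in at about 22.5 s: the door is folded fully open, and the tall tube was drawn straight out and stands upright in the tray. In the last picture the vial, tray and other things were undisturbed; the hand-in gave no verdict.

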